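Seat the poaching tray on the loaded egg rack and hold the rack level over the egg cooker

TASK

Finish loading the egg rack: set the poaching tray down over the rack's handle so that its three eyes drop over the rack's three pegs and it sits fully down, and let go of it. Then take the rack by its handle, lift it with the tray and eggs on it, carry it centrally over the open egg cooker and finish there, still holding it steady and level about 10 cm above the cooker's rim, because I have yet to pour in the water. Lose no egg, do not ram or drop the tray, never let the rack lean, and leave the lid, canister, measuring cup and plates where they are.

Things in the scene. Friction and masses are not known exactly. Their poses are not given: they have to be found in the camera images.
- tray: Dark steel poaching tray, 190 mm across, 41 mm tall, 0.13 kg, flat on the counter. Origin on its axis at the cups' undersides, z up. A 120 degree turn changes nothing. Collar on the axis, hole 45 mm wide; three cups 58 mm wide, z 0 to 15 mm, centres 56 mm out at 60, 180, 300 degrees from x; three arms at 0, 120, 240 degrees, each with an eye and, outside it, a grip tab.
- tray_eye (a point): Underside of the tray's eye at 0 degrees, at its hole's centre: 64 mm from the axis, z 10 mm. Eye: 24 mm square, 5 mm thick, round hole 12 mm wide. The others at 120 and 240 degrees are alike.
- tray_tab (a point): Top of the tray's grip tab at 0 degrees, 85 mm from the axis, z 41 mm. Upright black tab, 20 mm long radially, 10 mm thick tangentially (grip across this), z 14 to 41 mm. The others at 120 and 240 degrees are alike; one tab is enough to carry the tray.
- rack: Round steel wire egg rack, 157 mm across, 0.21 kg without eggs, standing on the counter. Origin on its axis at the level of its feet, z up. Six egg rings at z 14 mm, three with an egg. Three upright pegs at 0, 120, 240 degrees from x. Centre stem 12 mm thick with the lifting handle on top. With the tray seated, the tray's origin is on the rack's axis at z 67 mm.
- rack_peg (a point): Rack peg at 0 degrees: centre of its shoulder's top, 64 mm from the axis, z 77 mm, on which a tray eye comes to lie. Shoulder 20 mm wide; above it a tapered pin 7 mm thick, up to z 92 mm (2.5 mm play all round in an eye). The others at 120 and 240 degrees are alike.
- rack_handle: Black lifting handle fixed on the rack's stem. Origin at its centre, on the rack's axis 130 mm above the feet; axes as the rack's. A flat upright grip, 30 mm along x, 14 mm along y (grip across this), 42 mm tall, z -21 to 21 mm. It passes through the tray's collar.
- cooker: Round white egg cooker base without its lid, 196 mm across, open on top, does not move. Origin at the centre of its underside on the counter, z up; rim at z 62 mm, steel water pan inside at z 46 mm, knob on its -x side.
- egg1: Hen's egg, 44 mm wide, 57 mm tall, about 58 g, loose, standing in a ring of the rack, its top about 63 mm above the rack's feet. Origin at its lower end.
- egg2: As egg1, in another ring.
- egg3: As egg1, in another ring.
- ring1 (a point): Point on the rack where the lower end of egg1 rests, 50 mm from the rack's axis at 30 degrees from its x axis.
- ring2 (a point): As ring1, for egg2, at 150 degrees.
- ring3 (a point): As ring1, for egg3, at 270 degrees.
- dome_lid: Clear dome lid of the cooker with a white knob, 194 mm wide, 176 mm tall, on the counter at the left; leave alone. Origin at the centre of its underside.
- canister: Glass canister with a black lid, 90 mm wide, 200 mm tall, at the right; leave alone. Origin at the centre of its underside.
- measure: Small clear measuring cup, 62 mm wide, 75 mm tall, beyond the work; leave alone. Origin at the centre of its underside.
- plates: Pile of black plates, 170 mm wide, 30 mm tall, beyond the work; leave alone. Origin at the centre of its underside.

How it is judged:
On the way, in this order (a step that is already met when the one before it is completed fails the run):
1. the poaching tray sits fully down on the pegs of the rack, level and let go, the rack still standing on the counter (horizontal distance between tray and rack below 0.005 m and z of tray in the frame of rack between 0.064 and 0.07 m and angle between the z axis of tray and the z axis of rack, either way round below 0.05 rad and contact force between the fingers and tray below 0.1 N and height (world z) of rack below 0.004 m and angle between rack's own z axis and vertical below 0.03 rad), for 0.3 s.
2. the rack is lifted clear of the counter with the tray and the eggs on it (horizontal distance between tray and rack below 0.005 m and z of tray in the frame of rack between 0.064 and 0.07 m and angle between the z axis of tray and the z axis of rack, either way round below 0.05 rad and distance between egg1 and ring1 below 0.015 m and distance between egg2 and ring2 below 0.015 m and distance between egg3 and ring3 below 0.015 m and height (world z) of rack above 0.04 m), for 0.2 s.
At the end, for the whole second after the job is handed in: Last second: fingers grip the handle; rack still (20 mm/s), level (0.07 rad), over the cooker (axes within 30 mm), feet 50 to 160 mm above its rim; fingers off the tray, tray seated (5 mm, 67 +-3 mm up, 0.05 rad), eggs within 15 mm of their places, bystanders within 20 mm of theirs (horizontal distance between tray and rack below 0.005 m and z of tray in the frame of rack between 0.064 and 0.07 m and angle between the z axis of tray and the z axis of rack, either way round below 0.05 rad and distance between egg1 and ring1 below 0.015 m and distance between egg2 and ring2 below 0.015 m and distance between egg3 and ring3 below 0.015 m and horizontal distance between rack and cooker below 0.03 m and z of rack in the frame of cooker between 0.112 and 0.222 m and angle between rack's own z axis and vertical below 0.07 rad and linear speed of rack below 0.02 m/s and angular speed of rack below 0.15 rad/s and contact force between the fingers and rack_handle above 2 N and contact force between rack and cooker below 0.05 N and contact force between the fingers and tray below 0.1 N and distance of each of dome_lid, canister, measure, plates from where it was at the start of the episode below 0.02 m); the arm keeps its last pose, push and grip.
It fails at once if an egg leaves its ring (distance between egg1 and ring1 above 0.025 m or distance between egg2 and ring2 above 0.025 m or distance between egg3 and ring3 above 0.025 m).
It fails at once if the rack leans more than 0.25 rad (14 degrees) (angle between rack's own z axis and vertical above 0.25 rad).
It fails at once if the tray is rammed onto the rack or the eggs (over 40 N) (contact force between tray and rack above 40 N or contact force between tray and egg1 above 40 N or contact force between tray and egg2 above 40 N or contact force between tray and egg3 above 40 N).
It fails at once if the tray is dropped onto the rack (let go in the air over it, more than 18 mm above its seat) (contact force between the fingers and tray below 0.05 N and contact force between tray and rack below 0.05 N and z of tray in the frame of rack above 0.085 m and horizontal distance between tray and rack below 0.1 m).
It fails at once if the lid, canister, measuring cup or plates are pushed away (over 30 mm) (distance of any of dome_lid, canister, measure, plates from where it was at the start of the episode above 0.03 m).
It also fails if it takes over 69 s, if anything falls off the work surface, if the arm or the gripper's body presses on something with over 40 N, if the wrist force passes 120 N, or if a joint passes its speed limit or range.

ROBOT

A 6-joint arm with a two-finger parallel gripper is mounted at the origin on the work surface. World frame = base frame: x ahead of the robot, y to its left, z up, the work surface at z = 0. Lengths are in m, angles in rad, forces in N, time in s.
With the tool pointing down it reaches from about 0.275 to 0.725 m from the base axis. Payload 5.6 kg.
Tool frame: the origin (TCP) lies on the mounting face of the last link; the fingertips stand 173 mm ahead of it and the grasp point (between the pads) lies 155 mm ahead of it; z points along the fingers, x is the direction in which the jaws open and shut, and the axes are right-handed (so a half turn about z gives the same grasp; the last joint's range is limited). The gripper opens to 85 mm and grips with 20 to 120 N. Pads are 22 mm wide; open, the fingers measure 114 mm over their backs; the gripper's body (76 mm by 85 mm) begins 54 mm behind the grasp point. The pads swing forward as they close: fully open they stand 13 mm farther back than shut.
Start: joints at [1.438, 0.255, 0.108, 0, -1.424, -0.285], TCP at [0.223, 0.503, 0.405] pointing down, gripper open.
Joint ranges: [-2.95, 2.95], [-1.21, 1.97], [-1.09, 1.5], [-2.87, 1.71], [-2.94, -0.07], [-3.05, 3.05]. Speed limits (rad/s): [2.57, 2.57, 3.14, 3.14, 3.14, 3.14].

INTERFACE

Orientations are given as a unit quaternion [x, y, z, w].
In Python, from station import env gives the robot as it stands. The module is installed in compiled form; this text tells all that it offers.
- The arm moves only by the tool step_arm, never from a script. Its argument "steps" is a list of rows, each a list of 7 numbers: the shift along the tool's x, y, z in cm, then the turn, a rotation vector about the tool's x, y, z in degrees, then the closure, from -1 (fully open) to 1 (shut), so that 0 is half open. A call has 1 to 5 rows; each row is the pose to reach, as a shift and turn from the pose commanded when the call began, along the tool's axes at that moment; what a row does not reach only later rows make up. A row lasts 1/8 s, in which the tool goes at most 62.5 mm and 10.7 degrees, less where a joint would pass 70% of its speed; a pose out of reach is approached as far as the arm can. A call with a gripper value outside its range is refused whole. The fingers move at their own pace and stop on an object; "newtons" is the grip in N (left out, the last holds). Time passes only in rows, so rows that repeat a pose let the fingers close. It gives the time, the measured TCP pose, the force and the opening at its end, in the units of the state.
- env.read_state(): the state, without advancing time (a new reading comes with each control period).
- env.get_image(name): name is "scene" or "top" or "wrist"; returns the picture (384x512x3 uint8, red, green, blue); there is no depth.
- env.camera_model(name): a dict with "fovy" (degrees; the focal length in pixels is half the picture's height over the tangent of half this angle, whatever the lens; pixels are square), "cx", "cy" (the principal point, pixels), "extrinsics" (4x4, takes a point from world to camera coordinates). Camera axes: x right, y down, z forward; pixel columns grow to the right and rows downward; lengths in m; the calibration is good to about 2 mm. The wrist camera is an equidistant fisheye: a pixel r from the principal point sees the ray r / f radians off the axis. A picture is of the moment at which its call begins: read the wrist's pose just before it. camera_model takes no time and is no camera call; for the wrist camera it gives the pose at the moment of the call.
- env.finish_job(): hands the job in, once; it reports no verdict.
The state is a dict: "time": time; "joint_pos": joint angles; "qd": joint speeds; "effort": joint torques, N m; "eef_pos": TCP position; "eef_rot": TCP orientation; "wrist_force": force on the tool from outside, world axes, zero at the start; "moment": the same for the moment, N m; "finger_gap": opening from 0.0 (shut) to 1.0 (fully open).
Only numpy, scipy, OpenCV 4.12 (cv2) and the standard library are available. Lean on these libraries where they do the work, as an engineer would, in place of code of your own. Each camera call takes 0.05 s, during which the arm holds its last target.

## Working session

There is one attempt and no reset: what is moved stays moved. The work goes in short steps, Python scripts to look and compute and a tool call to move; the robot and the scene stay as the last step left them, time stands still between calls to the robot, and variables do not carry over. Pictures are saved under pics/ and viewed, and the job is handed in when it is done.

Besides the shell and the picture viewer there is one more tool, called after ">>>" as a command line: name --pt "numbers of a row" for each row, then --argument value for the rest. step_arm: Moves the arm, as the interface text tells. Its arguments: {"type":"object","properties":{"steps":{"type":"array","items":{"type":"array","items":{"type":"number"}}},"newtons":{"type":"number"}},"required":["steps"]}

```bash
mkdir -p pics
python3 - <<'E'
from station import env
import cv2,pickle
print(env.read_state())
for n in ["scene","top","wrist"]:
    m=env.camera_model(n); im=env.get_image(n)
    cv2.imwrite(f"pics/{n}0.png",im[:,:,::-1]); print(n,m)
    pickle.dump((m,im),open(f"{n}0.pkl","wb"))
E
```

```text
{'time': 0.0, 'joint_pos': array([ 1.43759772e+00,  2.55721942e-01,  1.06992800e-01, -4.73319652e-04,
       -1.42386251e+00, -2.84582923e-01]), 'qd': array([3.47000017e-04, 5.34253075e-04, 5.66807310e-05, 5.70984493e-04,
       9.02989088e-04, 1.52665985e-05]), 'effort': array([-1.65313436e-04, -3.86630917e+01,  2.37940764e+01,  5.36492988e+00,
       -6.17070560e-03, -7.06979691e-06]), 'eef_pos': array([0.22303047, 0.50256561, 0.40380426]), 'eef_rot': array([-5.45069709e-01,  8.38390214e-01, -5.28398418e-04, -7.62488945e-04]), 'wrist_force': array([0.60434412, 0.98628162, 0.0669151 ]), 'moment': array([-0.00580035, -0.0800673 , -0.02041015]), 'finger_gap': 1.0007237934795092}
scene {'fovy': 54.822456849077774, 'cx': 260.568022846985, 'cy': 190.3681682916103, 'extrinsics': array([[-0.76331236,  0.64602324,  0.00286632,  0.44965722],
       [ 0.43602332,  0.51844951, -0.73559077, -0.20761443],
       [-0.47669477, -0.56023574, -0.67742011,  1.79703508],
       [ 0.        ,  0.        ,  0.        ,  1.        ]])}
top {'fovy': 44.79782859061628, 'cx': 254.8721300525202, 'cy': 184.16892074842076, 'extrinsics': array([[ 0.02485439, -0.99967282, -0.00604258,  0.01696004],
       [-0.99087639, -0.02383388, -0.13264966,  0.59760914],
       [ 0.13246224,  0.00928438, -0.99114457,  1.8472195 ],
       [ 0.        ,  0.        ,  0.        ,  1.        ]])}
wrist {'fovy': 65.70646984690485, 'cx': 257.7875849028779, 'cy': 192.33886318469374, 'extrinsics': array([[-0.4051057 , -0.91426766,  0.00200453,  0.5488845 ],
       [-0.86489803,  0.38393926,  0.32332961, -0.04081403],
       [-0.29637943,  0.12924896, -0.94628428,  0.38234093],
       [ 0.        ,  0.        ,  0.        ,  1.        ]])}
```

View pics/scene0.png

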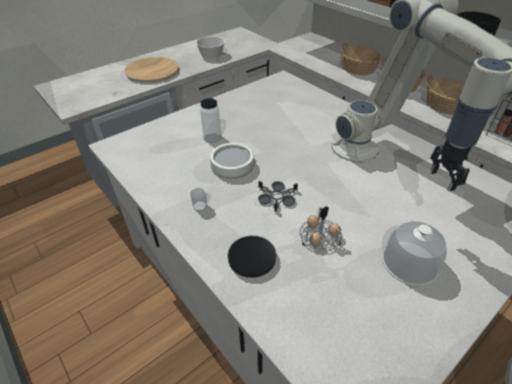

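View pics/top0.png

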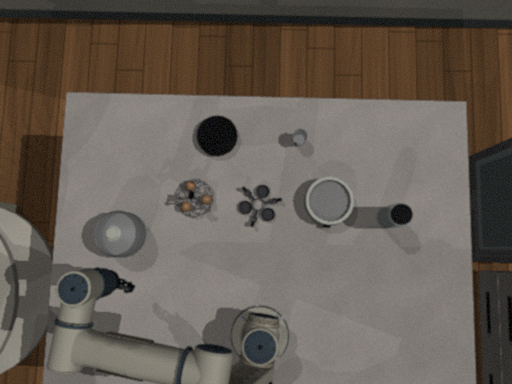

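View pics/wrist0.png

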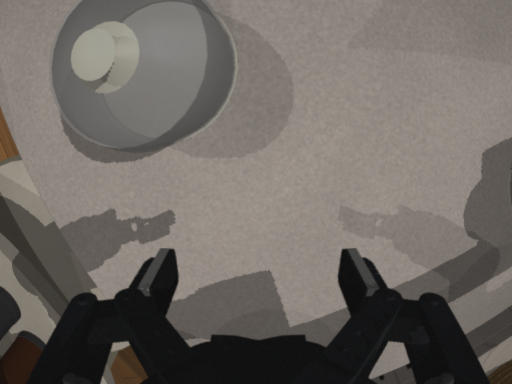

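The top view shows the rack at about (192,197), tray (259,204), cooker (329,201) and lid (118,234). I'll get rough positions first.

```bash
cat > h.py <<'E'
import numpy as np,cv2,pickle
from scipy.spatial.transform import Rotation as R
from scipy.optimize import least_squares
def f(m): return 192/np.tan(np.radians(m["fovy"]/2))
def ray(m,uv,fish):
    d=(np.array(uv,float)-[m["cx"],m["cy"]])/f(m)
    if fish:
        t=np.linalg.norm(d); v=np.r_[d/t*np.sin(t) if t>1e-9 else d,np.cos(t)]
    else: v=np.r_[d,1]
    E=m["extrinsics"]; return -E[:3,:3].T@E[:3,3],E[:3,:3].T@v
def w(m,uv,z,fish=False):
    o,d=ray(m,uv,fish); return o+d*(z-o[2])/d[2]
def proj(m,P,fish=False):
    P=np.atleast_2d(P); c=P@m["extrinsics"][:3,:3].T+m["extrinsics"][:3,3]
    if fish:
        r=np.hypot(c[:,0],c[:,1]); t=np.arctan2(r,c[:,2]); d=c[:,:2]/np.maximum(r,1e-9)[:,None]*t[:,None]
    else: d=c[:,:2]/c[:,2:]
    return d*f(m)+[m["cx"],m["cy"]]
def snap(n,tag):
    from station import env
    m=env.camera_model(n); im=env.get_image(n)
    pickle.dump((m,im),open(f"{n}{tag}.pkl","wb")); cv2.imwrite(f"pics/{n}{tag}.png",im[:,:,::-1]); return m,im
def load(k): return pickle.load(open(k+".pkl","rb"))
def move(dst,rz_jaw=None,s=None):
    """dst tcp world; returns shift in tool cm and tool rotvec deg to be vertical with jaw x-axis dir rz_jaw (rad, mod pi)"""
    from station import env
    s=env.read_state(); r=R.from_quat(s["eef_rot"]); 
    sh=r.inv().apply(np.array(dst)-s["eef_pos"])*100
    out=[sh.round(2)]
    if rz_jaw is not None:
        for k in (0,np.pi):
            a=rz_jaw+k; X=np.array([np.cos(a),np.sin(a),0]);Z=np.array([0,0,-1.]);
            t=R.from_matrix(np.c_[X,np.cross(Z,X),Z]); out.append(np.degrees((r.inv()*t).as_rotvec()).round(2))
    return out
E
python3 - <<'E'
from h import *
m,im=load("top0")
for n,uv,z in [("rack handle",(191,194),.13),("tray",(259,204),.03),("cooker",(329.5,201),.06),("lid",(118,234),.1)]: print(n,w(m,uv,z))
b=cv2.resize(im[150:250,150:380],None,fx=3.4,fy=3.4,interpolation=cv2.INTER_CUBIC); cv2.imwrite("pics/topz.png",b[:,:,::-1])
m,im=load("scene0")
b=cv2.resize(im[160:290,230:380],None,fx=4.5,fy=4.5,interpolation=cv2.INTER_CUBIC); cv2.imwrite("pics/scenez.png",b[:,:,::-1])
from station import env
s=env.read_state()
mw=load("wrist0")[0]
E=mw["extrinsics"]; cam=-E[:3,:3].T@E[:3,3]
r=R.from_quat(s["eef_rot"]); print("cam in tool",r.inv().apply(cam-s["eef_pos"]), r.as_matrix()[:,0], "axis",r.inv().apply(E[2,:3]))
E
```

```text
rack handle [0.54090424 0.27548562 0.13      ]
tray [0.517751   0.01293805 0.03      ]
cooker [ 0.53384135 -0.26754341  0.06      ]
lid [0.38162413 0.55600312 0.1       ]
cam in tool [ 0.00014612 -0.08465983  0.03010622] [-0.40576536 -0.91397613  0.00145379] axis [7.54345887e-04 3.23428598e-01 9.46252278e-01]
```

View pics/topz.png

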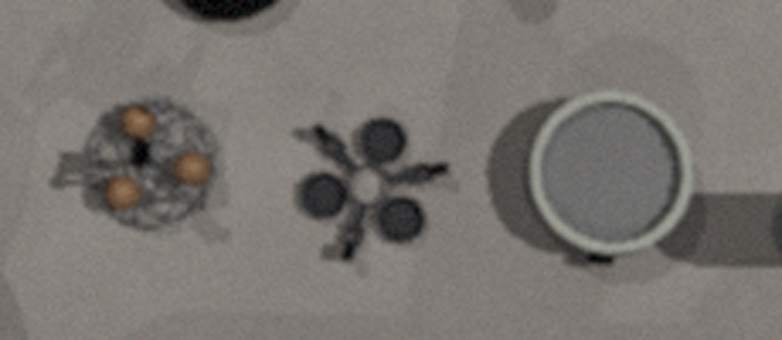

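View pics/scenez.png

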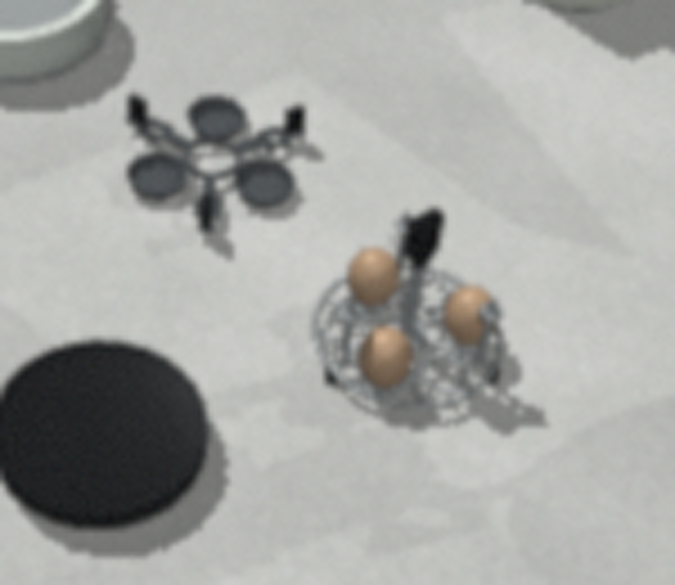

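Run:
```python
from h import *
print(move((.53,.15,.405),np.pi/2))
```

```text
[array([ 19.77, -42.36,  -0.07]), array([-1.2000e-01, -2.0000e-02,  1.5606e+02]), array([ 1.000e-02, -8.000e-02, -2.394e+01])]
```

>>> step_arm --pt "19.8 -42.4 0 0 0 -24 -1" --pt "19.8 -42.4 0 0 0 -24 -1" --pt "19.8 -42.4 0 0 0 -24 -1" --pt "19.8 -42.4 0 0 0 -24 -1" --pt "19.8 -42.4 0 0 0 -24 -1"

```text
time: 0.78
eef_pos: [0.4256, 0.2695, 0.4046]
eef_rot: [0.708, -0.707, -0.0, 0.0]
wrist_force: [1.0, 1.2, 0.5]
finger_gap: 1.003
```

Run:
```python
from h import *
print(move((.53,.15,.405),-np.pi/2))
```

```text
[array([ 11.96, -10.42,  -0.04]), array([0.01, 0.  , 0.09]), array([-1.0000e-02,  1.0000e-02, -1.7991e+02])]
```

>>> step_arm --pt "12 -10.4 0 0 0 0 -1" --pt "12 -10.4 0 0 0 0 -1" --pt "12 -10.4 0 0 0 0 -1" --pt "12 -10.4 0 0 0 0 -1" --pt "12 -10.4 0 0 0 0 -1"

```text
time: 1.4
eef_pos: [0.5287, 0.1514, 0.4044]
eef_rot: [0.707, -0.707, -0.0, 0.0]
wrist_force: [0.2, -0.3, -0.1]
finger_gap: 1.004
```

Run:
```python
from h import *
from station import env
m,im=snap("wrist",1); s=env.read_state(); print(s["eef_pos"],s["qd"].round(3))
```

```text
[0.5285371  0.15178477 0.40455663] [ 0.012 -0.005  0.     0.002 -0.001  0.001]
```

View pics/wrist1.png

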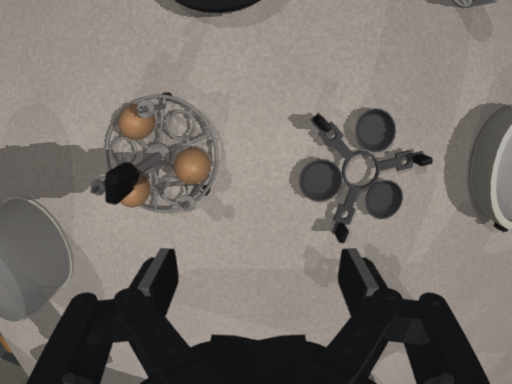

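Run:
```python
from h import *
m,im=load("wrist1")
for n,(x0,y0,x1,y1),k in [("r",(85,80,235,225),5),("t",(285,95,440,250),5)]:
    b=cv2.resize(im[y0:y1,x0:x1],None,fx=k*.77,fy=k*.77,interpolation=cv2.INTER_CUBIC); cv2.imwrite(f"pics/w1{n}.png",b[:,:,::-1]); print(b.shape)
```

```text
(558, 578, 3)
(597, 597, 3)
```

View pics/w1r.png

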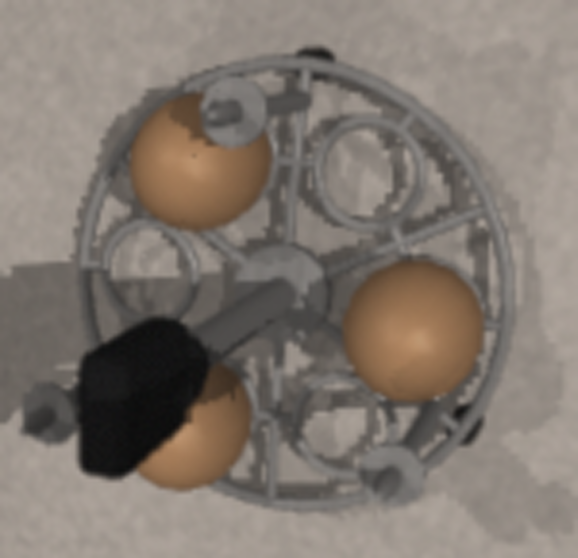

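View pics/w1t.png

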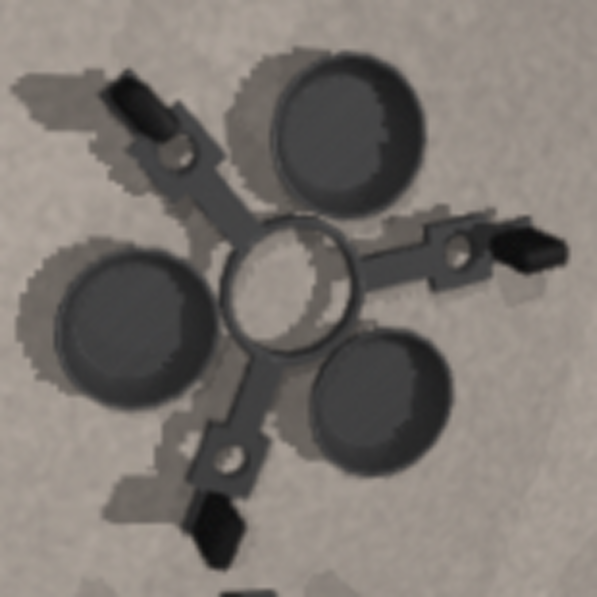

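```bash
cat >> h.py <<'E'
def pol(r,a,z): a=np.radians(a); return np.array([r*np.cos(a),r*np.sin(a),z])
def fit(m,obs,x0,fish=True):
    """obs: list (localpt, uv); pose x,y,theta upright z=0"""
    L=np.array([o[0] for o in obs]);U=np.array([o[1] for o in obs],float)
    def W(p): return R.from_euler('z',p[2]).apply(L)+[p[0],p[1],0]
    s=least_squares(lambda p:(proj(m,W(p),fish)-U).ravel(),x0)
    return s.x,s.fun.reshape(-1,2).round(1)
E
python3 - <<'E'
from h import *
m,im=load("wrist1")
zt=lambda a:np.array(a)/3.85+[285,95]-.5*0
zr=lambda a:np.array(a)/3.85+[85,80]
for p in [(178,152),(460,250),(230,457)]: print("eye",w(m,zt(p),.0125,1))
for p in [(348,135),(136,330),(380,402)]: print("cup",w(m,zt(p),.015,1))
for p in [(233,112),(392,475),(48,412)]: print("peg",w(m,zr(p),.077,1))
E=[(178,152),(460,250),(230,457)]
for p in [(178,152),(460,250),(230,457)]:
    P=w(m,zt(p),.0125,1); print(np.degrees(np.arctan2(*(P[:2]-[.52,.013])[::-1])))
for p in [(233,112),(392,475),(48,412)]:
    P=w(m,zr(p),.077,1); print(np.degrees(np.arctan2(*(P[:2]-[.53,.275])[::-1])))
E
```

```text
eye [0.56551243 0.05922856 0.0125    ]
eye [ 0.53588561 -0.04790782  0.0125    ]
eye [0.45867195 0.03210434 0.0125    ]
cup [0.57408456 0.00102242 0.015     ]
cup [0.50594903 0.07051257 0.015     ]
cup [ 0.48008571 -0.02225841  0.015     ]
peg [0.60226871 0.26692739 0.077     ]
peg [0.49850211 0.22808471 0.077     ]
peg [0.51764932 0.33736596 0.077     ]
45.44723835820208
-75.38210407084993
162.6976353321947
-6.373669903289363
-123.87654106159067
101.20167136615997
```

Run:
```python
from h import *
from station import env
print(env.read_state()["joint_pos"].round(3))
print(move((.4382,.0375,.26),np.radians(164.3+90)))
m,im=load("wrist1")
# handle hypothesis: draw
for th in (110.2,-9.8,230.2):
    b=im.copy()
    c=[]
    for z in (.109,.151):
        for dx,dy in((15,7),(15,-7),(-15,-7),(-15,7)):
            c.append(R.from_euler('z',th,degrees=True).apply([dx/1000,dy/1000,z])+[.5395,.2775,0])
    p=proj(m,c,1)
    b=cv2.resize(b[120:240,80:200],None,fx=4,fy=4)
    q=((p-[80,120])*4).astype(np.int32)
    cv2.polylines(b,[q[:4]],True,(255,0,0));cv2.polylines(b,[q[4:]],True,(0,255,0))
    cv2.imwrite(f"pics/h{int(th)}.png",b[:,:,::-1])
b=np.hstack([cv2.imread(f"pics/h{t}.png")[:,:260+20] for t in(110,-9,230)]); cv2.imwrite("pics/hyp.png",b[:600,:800])
```

```text
[ 0.564  0.255  0.108 -0.    -1.424  1.008]
[array([11.41,  9.05, 14.46]), array([ 0.02, -0.  , 15.8 ]), array([ 0.000e+00,  4.000e-02, -1.642e+02])]
```

View pics/hyp.png

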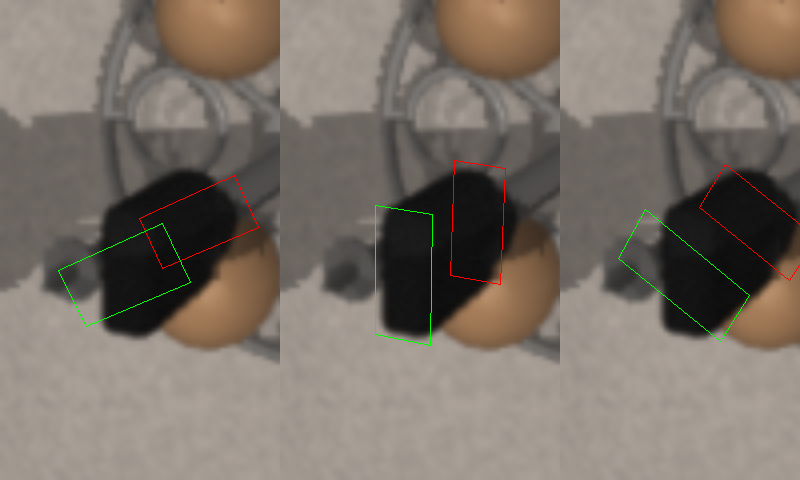

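>>> step_arm --pt "11.4 9.05 14.4 0 0 15.8 -1" --pt "11.4 9.05 14.4 0 0 15.8 -1" --pt "11.4 9.05 14.4 0 0 15.8 -1" --pt "11.4 9.05 14.4 0 0 15.8 -1" --pt "11.4 9.05 14.4 0 0 15.8 -1"

```text
time: 2.08
eef_pos: [0.4376, 0.0373, 0.2604]
eef_rot: [-0.604, 0.797, 0.0, -0.001]
wrist_force: [0.4, 0.5, 1.2]
finger_gap: 1.0
```

Run:
```python
from h import *
m,im=snap("wrist",2)
b=cv2.resize(im,(768,576)); cv2.imwrite("pics/w2.png",b[:,:,::-1])
```

```text
(no output)
```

View pics/w2.png

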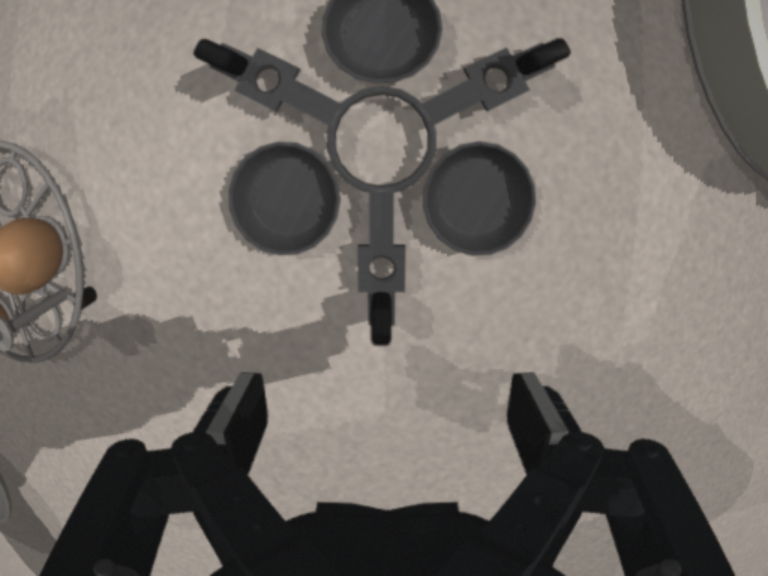

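Run:
```python
from h import *
m,im=load("wrist2")
o=[(pol(.064,0,.0125),(382,267)),(pol(.064,120,.0125),(497,78)),(pol(.064,240,.0125),(267,79))]
o=[(a,np.array(b)/1.5) for a,b in o]
x,r=fit(m,o,[.52,.0145,np.radians(164)]); print(x,np.degrees(x[2]),r)
t=x[:2]+.085*np.array([np.cos(x[2]),np.sin(x[2])]); print(t)
print(move((*t,.19),x[2]+np.pi/2))
```

```text
[0.5204578  0.01587138 2.86899488] 164.38129823283757 [[ 0.1 -0.2]
 [-0.6  0.1]
 [ 0.5  0. ]]
[0.43859645 0.03875629]
[array([-0.08,  0.04,  7.13]), array([-0.06,  0.03, -0.05]), array([4.0000e-02, 9.0000e-02, 1.7995e+02])]
```

>>> step_arm --pt "-0.1 0.05 5 0 0 0 -1" --pt "-0.1 0.05 7.1 0 0 0 -1" --pt "-0.1 0.05 7.1 0 0 0 -1" --pt "-0.1 0.05 7.1 0 0 0 0.3" --pt "-0.1 0.05 7.1 0 0 0 0.5" --newtons 40

```text
time: 2.75
eef_pos: [0.4391, 0.0388, 0.191]
eef_rot: [-0.604, 0.797, -0.0, 0.001]
wrist_force: [0.5, 0.0, 0.0]
finger_gap: 0.605
```

Run:
```python
from h import *
m,im=snap("wrist",3)
b=cv2.resize(im,(768,576)); cv2.imwrite("pics/w3.png",b[:,:,::-1])
```

```text
(no output)
```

View pics/w3.png

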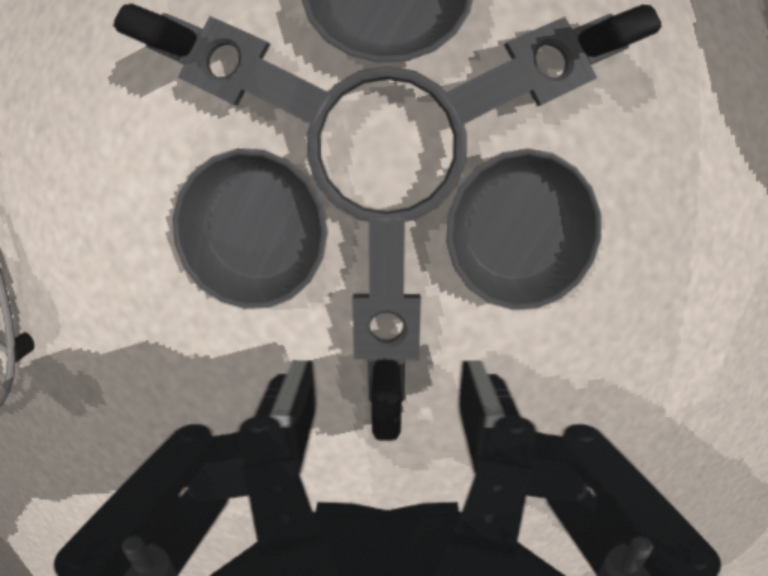

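>>> step_arm --pt "0 0 0 0 0 0 1" --pt "0 0 0 0 0 0 1" --pt "0 0 0 0 0 0 1" --pt "0 0 0 0 0 0 1" --pt "0 0 0 0 0 0 1" --newtons 60

```text
time: 3.42
eef_pos: [0.4385, 0.0384, 0.1901]
eef_rot: [-0.604, 0.797, -0.0, 0.0]
wrist_force: [-2.0, 0.8, 5.2]
finger_gap: 0.105
```

Run:
```python
from h import *
m,im=snap("wrist",4)
b=cv2.resize(im,(768,576)); cv2.imwrite("pics/w4.png",b[:,:,::-1])
```

```text
(no output)
```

View pics/w4.png

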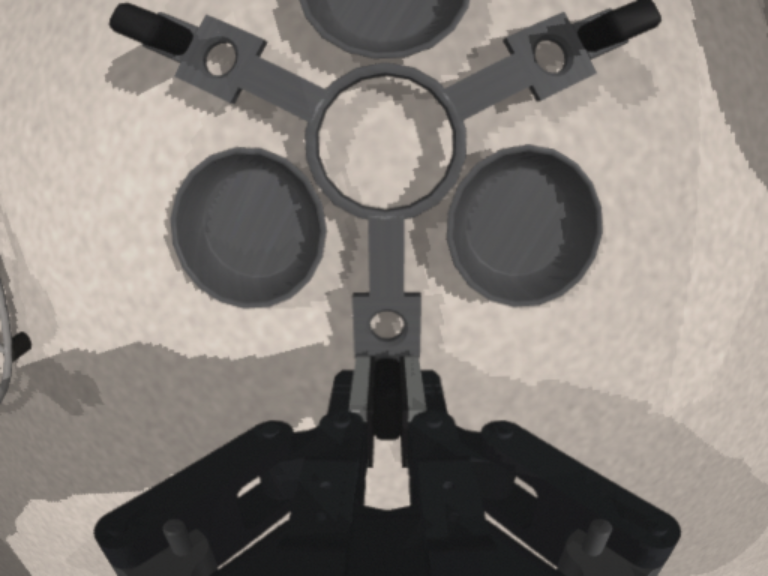

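>>> step_arm --pt "0 0 0 0 0 0 1" --pt "0 0 -2 0 0 0 1" --pt "0 0 -4 0 0 0 1" --pt "0 0 -4 0 0 0 1" --pt "0 0 -4 0 0 0 1" --newtons 110

```text
time: 4.1
eef_pos: [0.4378, 0.0381, 0.2287]
eef_rot: [-0.603, 0.797, 0.0, -0.001]
wrist_force: [-0.4, -0.0, -1.4]
finger_gap: 0.093
```

Run:
```python
from h import *
m,im=snap("wrist",5)
b=cv2.resize(im,(768,576)); cv2.imwrite("pics/w5.png",b[:,:,::-1])
```

```text
(no output)
```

View pics/w5.png

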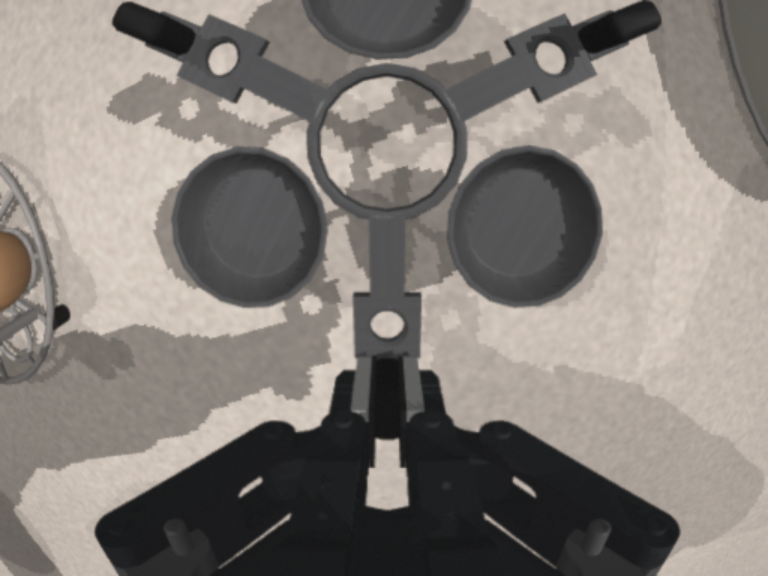

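Run:
```python
from h import *
from station import env
m,im=load("wrist5"); s=env.read_state()
H=[(388,323),(551,57),(223,58)]
o=[(pol(.064,a,.0125),np.array(b)/1.5) for a,b in zip((0,120,240),H)]
L=np.array([a for a,_ in o]);U=np.array([b for _,b in o])
for fr in (0,1):
  def W(p): return R.from_euler('z',p[2]).apply(L)+[p[0],p[1],(p[3] if fr else s["eef_pos"][2]-.1901)]
  q=least_squares(lambda p:(proj(m,W(p),1)-U).ravel(),[.52,.016,2.87,.04][:3+fr]); print(q.x,np.degrees(q.x[2]),q.fun.round(1))
  x=q.x
  r=R.from_quat(s["eef_rot"]);print("tray in tool",r.inv().apply(np.array([x[0],x[1],s["eef_pos"][2]])-s["eef_pos"]), "tab ang - tool y ang", np.degrees(x[2]-np.arctan2(*r.as_matrix()[:2,1][::-1])), s["eef_pos"])
```

```text
[0.51873774 0.01453729 2.87074464] 164.48155216394835 [ 0.   0.7  0.4 -0.3 -0.4 -0.4]
tray in tool [ 0.00069266 -0.08432172 -0.00015969] tab ang - tool y ang 0.24525721908045717 [0.43777532 0.03811151 0.22860367]
[0.51872822 0.01453856 2.87074425 0.03769347] 164.48152930940628 [ 0.   0.2 -0.1 -0.1  0.1 -0.1]
tray in tool [ 0.00069402 -0.08431221 -0.00015967] tab ang - tool y ang 0.24523436453837827 [0.43777532 0.03811151 0.22860367]
```

Run:
```python
from h import *
print(move((.4378,.14,.40),np.radians(254.3)))
```

```text
[array([ -9.79,   2.8 , -17.14]), array([ 0.11, -0.06, -0.06]), array([-1.0000e-01, -1.7000e-01,  1.7994e+02])]
```

>>> step_arm --pt "0 0 -4 0 0 0 1" --pt "0 0 -8 0 0 0 1" --pt "-2 0.6 -12 0 0 0 1" --pt "-5 1.4 -15 0 0 0 1" --pt "-8 2.3 -17 0 0 0 1"

```text
time: 4.78
eef_pos: [0.4379, 0.1224, 0.4002]
eef_rot: [-0.603, 0.797, 0.0, 0.0]
wrist_force: [1.6, 0.8, -1.8]
finger_gap: 0.093
```

>>> step_arm --pt "-1.8 0.5 0 0 0 0 1" --pt "-1.8 0.5 0 0 0 0 1" --pt "-1.8 0.5 0 0 0 0 1"

```text
time: 5.15
eef_pos: [0.4378, 0.1398, 0.3983]
eef_rot: [-0.604, 0.797, 0.0, -0.002]
wrist_force: [-0.6, 0.5, -0.8]
finger_gap: 0.087
```

Run:
```python
from h import *
m,im=snap("wrist",6)
b=cv2.resize(im,(768,576)); cv2.imwrite("pics/w6.png",b[:,:,::-1])
```

```text
(no output)
```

View pics/w6.png

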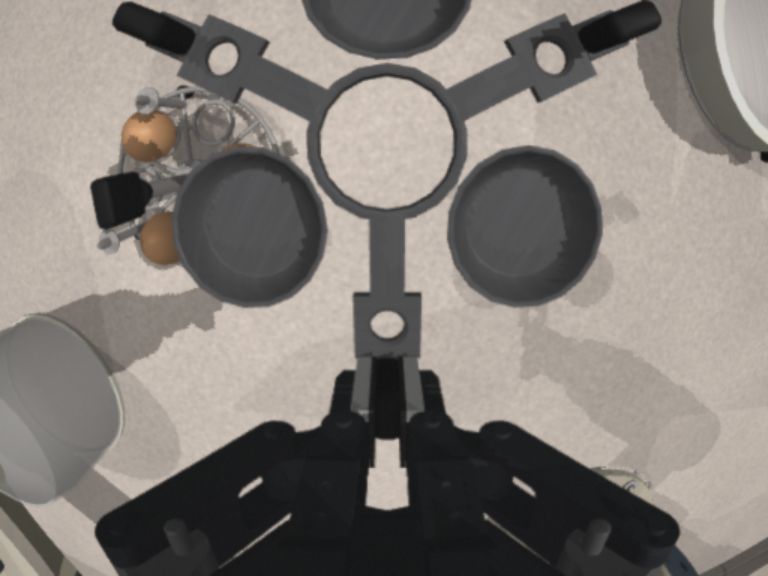

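Run:
```python
from h import *
m,im=load("wrist6")
b=cv2.resize(im[50:190,50:200],None,fx=4,fy=4,interpolation=cv2.INTER_CUBIC)
L=[]
c=np.array([.5395,.2775,0]);Rz=R.from_euler('z',-9.8,degrees=True)
for a in(0,120,240):
    for z,r in((.077,.01),(.092,.0035)):
        ctr=Rz.apply(pol(.064,a,z))+c
        pts=[ctr+pol(r,k,0) for k in range(0,360,15)]
        q=((proj(m,pts,1)-[50,50])*4+2).astype(np.int32); cv2.polylines(b,[q],True,(255,0,0) if z<.08 else (0,255,0))
for z in(.109,.151):
    pts=[Rz.apply([x,y,z])+c for x,y in((.015,.007),(.015,-.007),(-.015,-.007),(-.015,.007))]
    q=((proj(m,pts,1)-[50,50])*4+2).astype(np.int32); cv2.polylines(b,[q],True,(255,255,0))
cv2.imwrite("pics/w6z.png",b[:,:,::-1])
```

```text
(no output)
```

View pics/w6z.png

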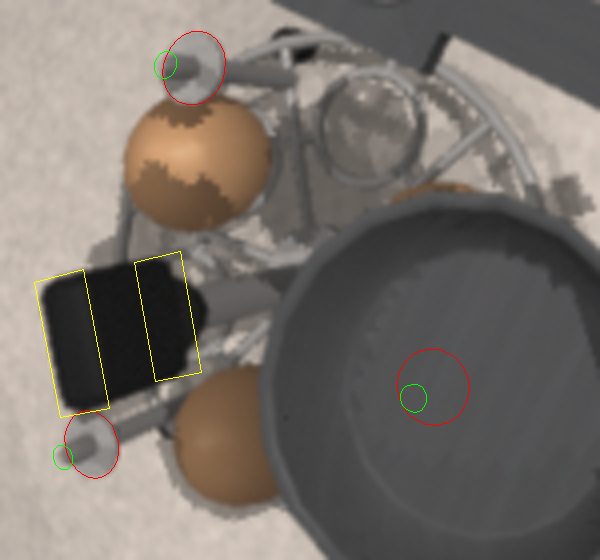

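```bash
cat >> h.py <<'E'
TT=np.array([.0007,-.0843])
def tgt(xy,th,z):
    # tray desired at xy, tab angle th deg -> tcp pos, jaw angle
    a=np.radians(th-.25+90); X=np.array([np.cos(a),np.sin(a)]);Y=np.array([X[1],-X[0]])
    p=np.array(xy)-TT[0]*X-TT[1]*Y
    return (p[0],p[1],z),a
E
python3 - <<'E'
from h import *
t=tgt((.5395,.2775),110.2,.398); print(t); print(move(*t))
E
```

```text
((np.float64(0.511394835477419), np.float64(0.3569800586761149), 0.398), np.float64(3.4897858393626615))
[array([-2.292e+01, -1.170e+00,  2.000e-02]), array([ 3.000e-02, -1.400e-01,  5.428e+01]), array([ 1.6000e-01,  4.0000e-02, -1.2572e+02])]
```

>>> step_arm --pt "-3.5 -0.2 0 0 0 8 1" --pt "-7 -0.4 0 0 0 16 1" --pt "-11 -0.6 0 0 0 24 1" --pt "-15 -0.8 0 0 0 32 1" --pt "-18.5 -1 0 0 0 40 1"

```text
time: 5.82
eef_pos: [0.4984, 0.3161, 0.3989]
eef_rot: [-0.292, 0.956, -0.0, -0.0]
wrist_force: [0.3, -0.1, -1.3]
finger_gap: 0.091
```

Run:
```python
from h import *
t=tgt((.5395,.2775),110.2,.398); print(move(*t))
```

```text
[array([-3.36,  2.67,  0.09]), array([-0.02, -0.05, 14.  ]), array([ 8.00e-02, -3.00e-02, -1.66e+02])]
```

>>> step_arm --pt "-1.7 1.4 0 0 0 7 1" --pt "-3.35 2.65 0.1 0 0 14 1" --pt "-3.35 2.65 0.1 0 0 14 1" --pt "-3.35 2.65 0.1 0 0 14 1"

```text
time: 6.32
eef_pos: [0.5107, 0.3556, 0.3984]
eef_rot: [-0.176, 0.984, -0.0, -0.0]
wrist_force: [0.5, 0.5, -1.7]
finger_gap: 0.09
```

Run:
```python
from h import *
m,im=snap("wrist",7)
b=cv2.resize(im,(768,576)); cv2.imwrite("pics/w7.png",b[:,:,::-1])
t=tgt((.5395,.2775),110.2,.398); print(move(*t))
```

```text
[array([-0.12,  0.12,  0.07]), array([-0.01, -0.01,  0.33]), array([ 2.0000e-02, -2.0000e-02, -1.7967e+02])]
```

View pics/w7.png

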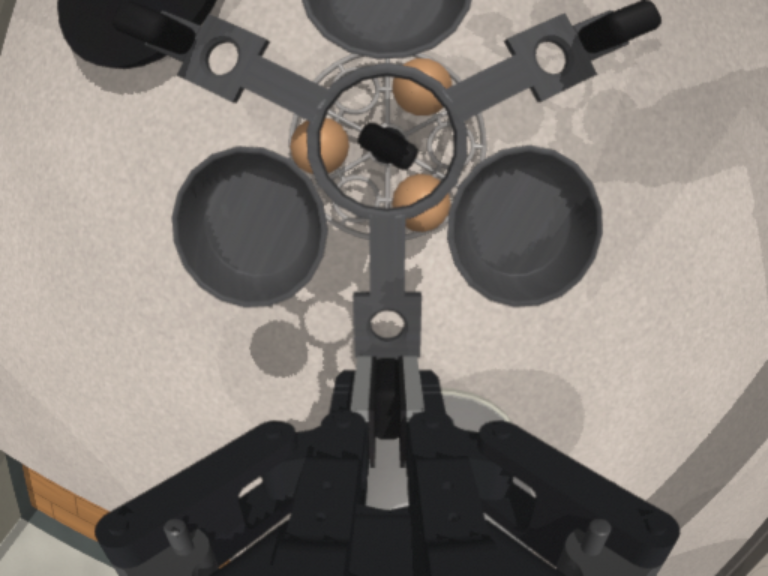

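```bash
cat >> h.py <<'E'
def overlay(tag,box,k,out,c=(.5395,.2775),th=-9.8):
    m,im=load("wrist%s"%tag); x0,y0,x1,y1=box
    b=cv2.resize(im[y0:y1,x0:x1],None,fx=k,fy=k,interpolation=cv2.INTER_CUBIC)
    c=np.array([*c,0]);Rz=R.from_euler('z',th,degrees=True)
    def dr(pts,col): cv2.polylines(b,[((proj(m,[Rz.apply(p)+c for p in pts],1)-[x0,y0])*k+k/2).astype(np.int32)],True,col)
    for a in(0,120,240):
        for z,r in((.077,.01),(.092,.0035)): dr([pol(.064,a,z)+pol(r,q,0) for q in range(0,360,15)],(255,0,0) if z<.08 else (0,255,0))
    for a in (30,150,270): dr([pol(.05,a,.04)+pol(.022,q,0) for q in range(0,360,15)],(0,0,255))
    dr([pol(.0785,q,.014) for q in range(0,360,10)],(255,0,255))
    for z in(.109,.151): dr([(x,y,z) for x,y in((.015,.007),(.015,-.007),(-.015,-.007),(-.015,.007))],(255,255,0))
    cv2.imwrite(out,b[:,:,::-1])
E
python3 - <<'E'
from h import *
overlay(7,(180,20,340,170),4,"pics/w7z.png")
E
```

```text
(no output)
```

View pics/w7z.png

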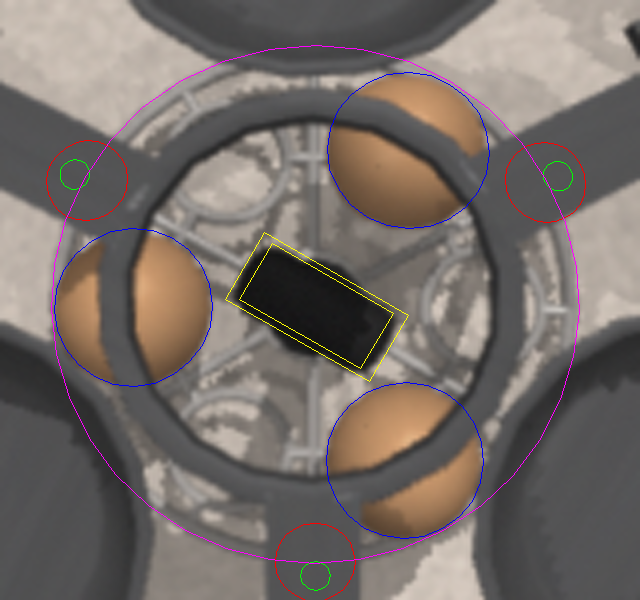

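>>> step_arm --pt "-0.12 0.12 2.5 0 0 0.33 1" --pt "-0.12 0.12 5 0 0 0.33 1" --pt "-0.12 0.12 7.5 0 0 0.33 1" --pt "-0.12 0.12 10 0 0 0.33 1" --pt "-0.12 0.12 10.5 0 0 0.33 1"

```text
time: 7.0
eef_pos: [0.5108, 0.3568, 0.2923]
eef_rot: [-0.173, 0.985, -0.001, -0.001]
wrist_force: [0.8, -0.6, -1.2]
finger_gap: 0.088
```

>>> step_arm --pt "0 0 0 0 0 0 1" --pt "0 0 0 0 0 0 1"

```text
time: 7.25
eef_pos: [0.5116, 0.358, 0.2953]
eef_rot: [-0.173, 0.985, 0.001, 0.001]
wrist_force: [0.2, 0.5, -1.9]
finger_gap: 0.094
```

Run:
```python
from h import *
m,im=snap("wrist",8)
b=cv2.resize(im,(768,576)); cv2.imwrite("pics/w8.png",b[:,:,::-1])
t=tgt((.5395,.2775),110.2,.2571); print(move(*t))
overlay(8,(130,10,390,240),3,"pics/w8z.png")
```

```text
[array([ 0.05, -0.09,  3.8 ]), array([ 0.05,  0.12, -0.01]), array([ 2.0000e-01, -8.0000e-02,  1.7999e+02])]
```

View pics/w8.png

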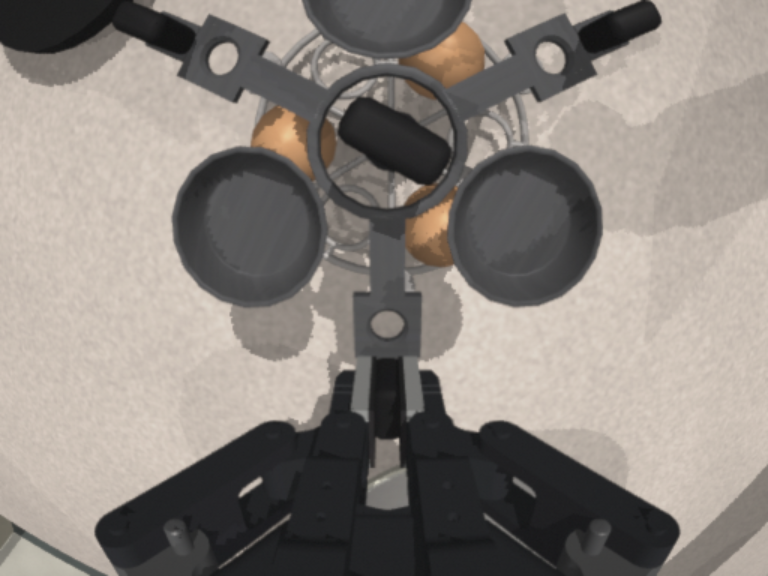

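View pics/w8z.png

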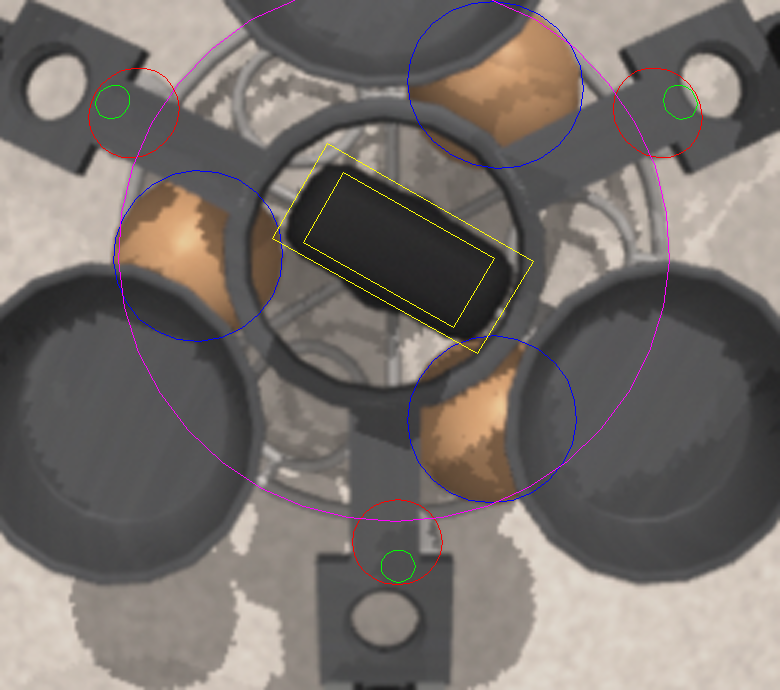

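```bash
cat >> h.py <<'E'
def T_tool(m):
    # tcp pose (4x4) from wrist camera model, via start state (static)
    m0=load("wrist0")[0]; T0=np.eye(4);T0[:3,:3]=R.from_quat([-5.45069709e-01,8.38390214e-01,-5.28398418e-04,-7.62488945e-04]).as_matrix();T0[:3,3]=[0.22303047,0.50256561,0.40380426]
    return np.linalg.inv(m["extrinsics"])@m0["extrinsics"]@T0
E
python3 - <<'E'
from h import *
from station import env
U=np.array([(388,323),(551,57),(223,58)])/1.5
L=np.array([pol(.064,a,.0125) for a in (0,120,240)])
for k in "5678":
    m=load("wrist"+k)[0]; T=T_tool(m)
    def W(p): return R.from_euler('z',p[2]).apply(L)+[p[0],p[1],T[2,3]-.1901]
    y=T[:2,1]; x0=T[:2,3]-.085*y
    q=least_squares(lambda p:(proj(m,W(p),1)-U).ravel(),[*x0,np.arctan2(y[1],y[0])])
    x=q.x; print(k,T[:3,3],"tray in tool",T[:3,:3].T@(np.array([x[0],x[1],T[2,3]-.1901])-T[:3,3]),"dang",np.degrees(x[2]-np.arctan2(y[1],y[0])),"tray",x[:2],np.degrees(x[2]), q.fun.round(1), T[:2,2])
s=env.read_state();print(s["eef_pos"],s["qd"].round(3))
E
```

```text
5 [0.43770774 0.03794058 0.22863595] tray in tool [ 0.00033959 -0.08466043  0.18995827] dang 0.2515256047229421 tray [0.51873812 0.01453724] 164.48155304317083 [ 0.   0.8  0.4 -0.3 -0.4 -0.4] [-0.00184818 -0.00035743]
6 [0.43768328 0.13959999 0.39820082] tray in tool [ 0.00034019 -0.08466074  0.18993235] dang 0.25168249313871266 tray [0.51858397 0.11595846] 164.50315110037278 [ 0.1  0.8  0.4 -0.3 -0.5 -0.4] [-0.00257764 -0.0017685 ]
7 [0.5114893  0.35619097 0.39824277] tray in tool [ 0.00033964 -0.08465754  0.19015593] dang 0.25136117217973186 tray [0.54046762 0.27651326] 110.55114063982873 [ 0.   0.7  0.3 -0.3 -0.3 -0.3] [-0.00038671 -0.0008436 ]
8 [0.5123377  0.35858396 0.29515451] tray in tool [ 0.0003385  -0.08465922  0.19004314] dang 0.2512994989077677 tray [0.54128944 0.27916431] 110.1943520492108 [-0.1  0.7  0.4 -0.4 -0.3 -0.3] [0.00207256 0.00146373]
[0.51148959 0.35798486 0.29509336] [ 0.001  0.002 -0.006 -0.004  0.002 -0.001]
```

```bash
sed -i 's/^TT=.*/TT=np.array([.00034,-.08466])/' h.py
python3 - <<'E'
from h import *
from station import env
for k in range(4):
    m,im=snap("wrist","9%d"%k); T=T_tool(m); s=env.read_state(); print(T[:3,3],T[:2,2],s["eef_pos"],s["joint_pos"].round(4))
overlay("93",(130,10,390,240),3,"pics/w9z.png")
E
```

```text
[0.51227646 0.35862015 0.29501173] [0.00187207 0.00143919] [0.5114364  0.35799522 0.29487179] [ 8.6070e-01  4.5020e-01  1.1070e-01  2.0000e-04 -1.2293e+00 -5.1270e-01]
[0.51220597 0.35862355 0.2947838 ] [0.00155511 0.00124806] [0.5113643  0.35798638 0.29463876] [ 8.6080e-01  4.5040e-01  1.1040e-01  2.0000e-04 -1.2292e+00 -5.1280e-01]
[0.51214217 0.35861135 0.29453452] [0.0012182  0.00098456] [0.51133073 0.35795497 0.29439915] [ 8.6070e-01  4.5060e-01  1.1010e-01  1.0000e-04 -1.2291e+00 -5.1280e-01]
[0.51209124 0.35859367 0.29429947] [0.00090982 0.00070995] [0.51128224 0.35793739 0.29421959] [ 0.8608  0.4507  0.1098  0.     -1.2291 -0.5128]
```

View pics/w9z.png

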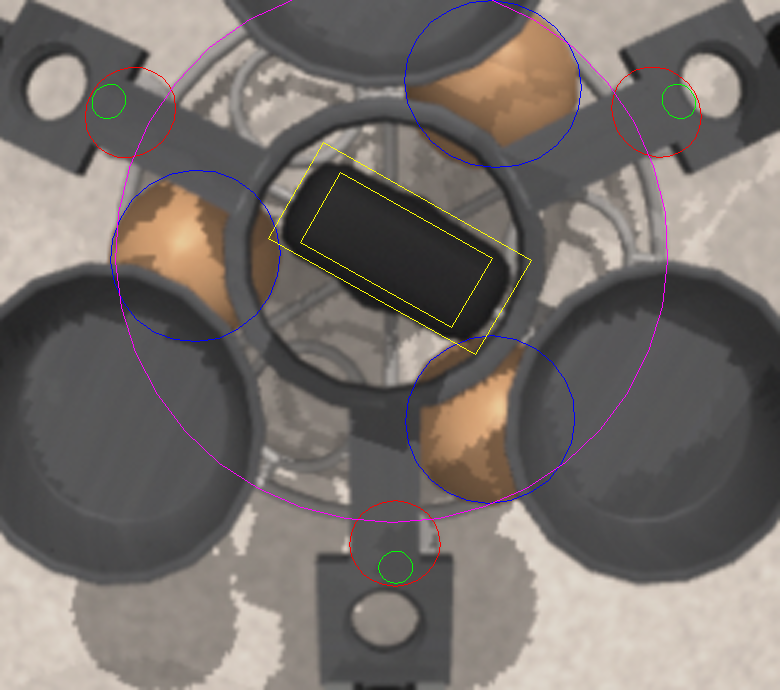

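>>> step_arm --pt "0.16 -0.05 0.5 0 0 0 1" --pt "0.16 -0.05 1 0 0 0 1" --pt "0.16 -0.05 1.5 0 0 0 1" --pt "0.16 -0.05 1.5 0 0 0 1" --pt "0.16 -0.05 1.5 0 0 0 1"

```text
time: 8.12
eef_pos: [0.51, 0.3569, 0.2788]
eef_rot: [-0.173, 0.985, -0.0, 0.0]
wrist_force: [-0.2, 0.1, -1.2]
finger_gap: 0.092
```

Run:
```python
from h import *
from station import env
s=env.read_state(); print(s["eef_pos"],s["wrist_force"])
m,im=snap("wrist","a"); T=T_tool(m); print(T[:3,3],T[:2,2])
overlay("a",(130,10,390,240),3,"pics/waz.png")
```

```text
[0.50998642 0.35690148 0.27877975] [-0.20553498  0.0988885  -1.23950921]
[0.51074977 0.35753982 0.27865856] [ 0.00025232 -0.00016402]
```

View pics/waz.png

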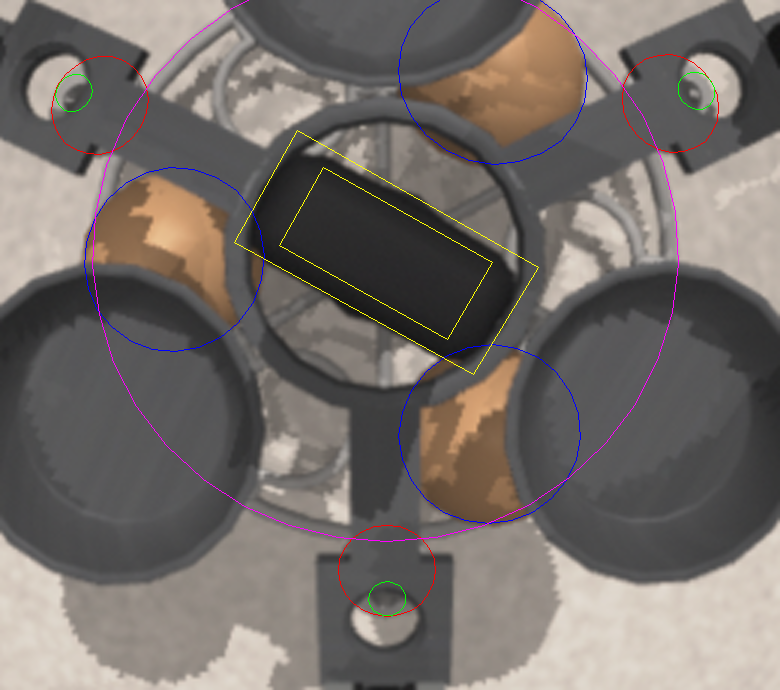

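```bash
cat >> h.py <<'E'
def al(tag,th=None):
    m=load("wrist%s"%tag)[0];T=T_tool(m); X=T[:2,0];Y=T[:2,1]; c=T[:2,3]+TT[0]*X+TT[1]*Y
    a=np.degrees(np.arctan2(Y[1],Y[0]))+.25
    print("tray",c,a,"z",T[2,3]-.19,"rack-tray in tool mm",1e3*((np.array([.5395,.2775])-c)@X),1e3*((np.array([.5395,.2775])-c)@Y))
    for k in(0,120,240): print((proj(m,np.array([*c,0])+pol(.064,a+k,.092),1)[0]-[130,10])*3+1.5)
E
python3 - <<'E'
from h import *
al("a")
m,im=load("wrista")
def Z(x,y): return cv2.resize(im[y-14:y+14,x-14:x+14],(260,260),interpolation=cv2.INTER_CUBIC)
cs=[(int(130+u/3),int(10+v/3)) for u,v in((60,90),(708,85),(385,612))]; print(cs)
cv2.imwrite("pics/waeyes.png",np.hstack([Z(*c) for c in cs])[:,:,::-1])
E
```

```text
tray [0.53929626 0.27783707] 110.18569119790334 z 0.08865855940192852 rack-tray in tool mm -0.07660336265075117 -0.38633762226210444
[387.52014812 600.8654622 ]
[697.08034933  92.94309636]
[74.28161307 94.861352  ]
[(150, 40), (366, 38), (258, 214)]
```

View pics/waeyes.png

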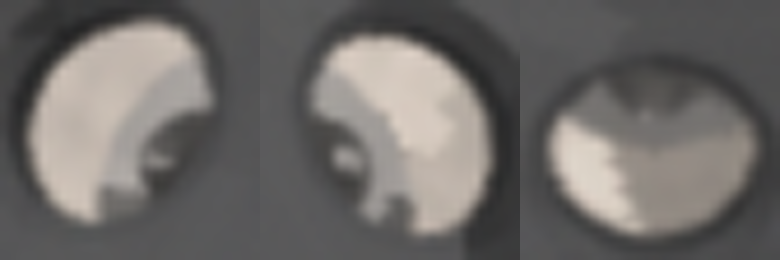

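>>> step_arm --pt "-0.03 0 0.4 0 0 0 1" --pt "-0.03 0 0.8 0 0 0 1" --pt "-0.03 0 1.1 0 0 0 1" --pt "-0.03 0 1.1 0 0 0 1"

```text
time: 8.68
eef_pos: [0.5101, 0.3569, 0.2672]
eef_rot: [-0.173, 0.985, -0.0, -0.0]
wrist_force: [-0.7, 0.5, -0.7]
finger_gap: 0.087
```

Run:
```python
from h import *
from station import env
s=env.read_state(); print(s["eef_pos"],s["wrist_force"])
m,im=snap("wrist","b"); al("b")
overlay("b",(130,10,390,240),3,"pics/wbz.png")
```

```text
[0.51010434 0.35689288 0.26724088] [-0.65018762  0.51112709 -0.72091451]
tray [0.53941406 0.2778153 ] 110.18080800078303 z 0.07715997280994208 rack-tray in tool mm 0.026684609760979954 -0.3257124980848577
[386.8251056 625.5200658]
[718.60332039  82.65372053]
[50.9328727  84.81127622]
```

View pics/wbz.png

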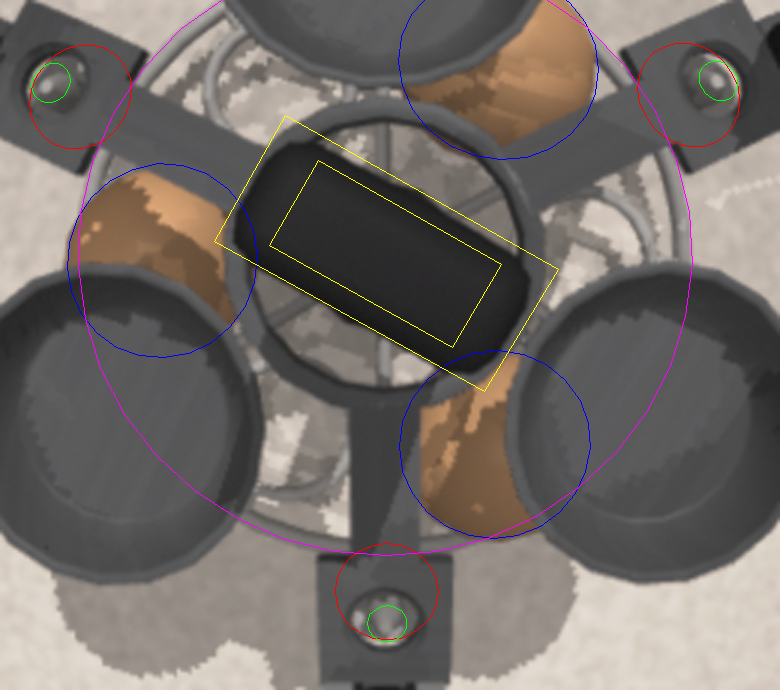

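>>> step_arm --pt "0 0 0.3 0 0 0 1" --pt "0 0 0.6 0 0 0 1" --pt "0 0 0.8 0 0 0 1" --pt "0 0 0.9 0 0 0 1"

```text
time: 9.22
eef_pos: [0.5102, 0.357, 0.2585]
eef_rot: [-0.173, 0.985, -0.0, -0.0]
wrist_force: [0.1, 0.8, -2.2]
finger_gap: 0.087
```

>>> step_arm --pt "0 0 0 0 0 0 1" --pt "0 0 0 0 0 0 1"

```text
time: 9.48
eef_pos: [0.5102, 0.357, 0.2588]
eef_rot: [-0.173, 0.985, 0.0, 0.0]
wrist_force: [0.5, 0.2, -2.3]
finger_gap: 0.089
```

Run:
```python
from h import *
from station import env
s=env.read_state(); print(s["eef_pos"],s["wrist_force"])
m,im=snap("wrist","c"); al("c")
overlay("c",(130,10,390,240),3,"pics/wcz.png")
```

```text
[0.51023094 0.35700443 0.25880431] [ 0.45339307  0.16083705 -2.30626579]
tray [0.53953144 0.27791904] 110.18354732239689 z 0.06870642669112398 rack-tray in tool mm 0.1724249447471863 -0.38321764962572763
[387.8780381  645.31563874]
[738.32158915  73.71368156]
[33.27215054 75.82398649]
```

View pics/wcz.png

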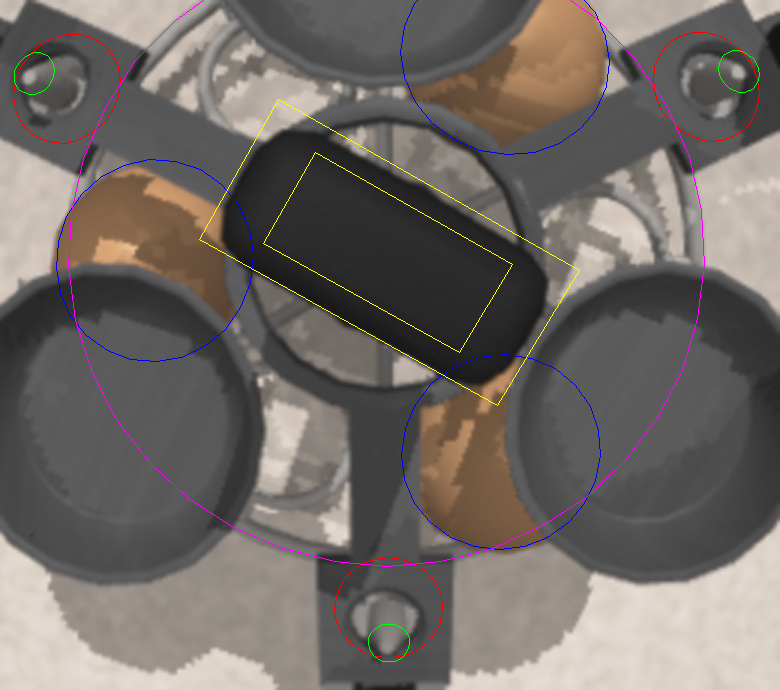

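>>> step_arm --pt "0 0 0.1 0 0 0 1" --pt "0 0 0.2 0 0 0 1" --pt "0 0 0.2 0 0 0 1" --pt "0 0 0.2 0 0 0 1"

```text
time: 10.02
eef_pos: [0.5102, 0.3571, 0.2573]
eef_rot: [-0.173, 0.985, 0.0, 0.0]
wrist_force: [-3.2, -0.4, 5.2]
finger_gap: 0.089
```

Run:
```python
from station import env
s=env.read_state(); print(s["eef_pos"],s["wrist_force"],s["moment"])
```

```text
[0.5101836  0.35705136 0.25732032] [-3.22626493 -0.41440439  5.18199294] [-0.13384149  0.97644485 -0.08545712]
```

>>> step_arm --pt "0 0 0 0 0 0 0.8" --pt "0 0 0 0 0 0 0.5" --pt "0 0 0 0 0 0 0.3" --pt "0 0 0 0 0 0 0.3"

```text
time: 10.52
eef_pos: [0.5102, 0.3569, 0.2563]
eef_rot: [-0.173, 0.985, -0.0, -0.0]
wrist_force: [0.3, -0.3, -0.6]
finger_gap: 0.351
```

Run:
```python
from h import *
from station import env
s=env.read_state(); print(s["eef_pos"],s["wrist_force"],s["moment"],s["finger_gap"])
m,im=snap("wrist","d")
b=cv2.resize(im,(768,576)); cv2.imwrite("pics/wd.png",b[:,:,::-1])
```

```text
[0.5102266  0.35689538 0.25628341] [ 0.28291131 -0.29607885 -0.55174939] [-0.05649892  0.02728329  0.04991022] 0.3508708696685929
```

View pics/wd.png

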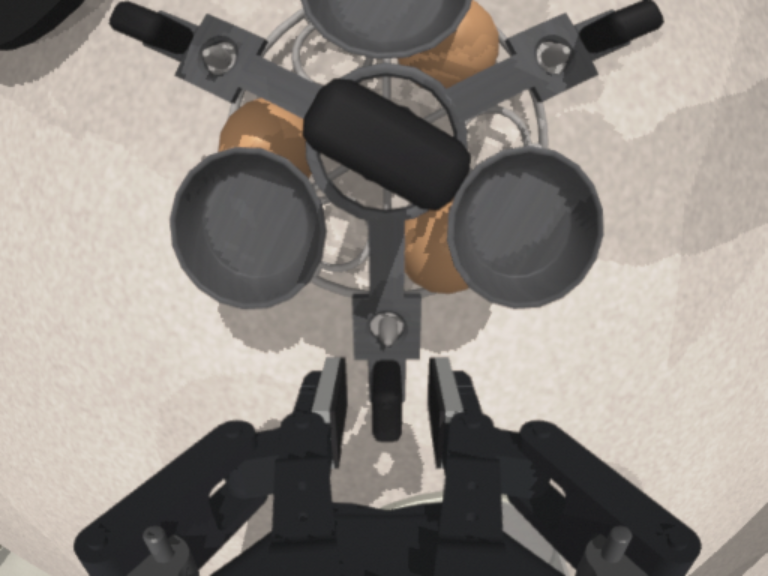

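>>> step_arm --pt "0 0 -2 0 0 0 0" --pt "0 0 -5 0 0 0 -0.3" --pt "0 0 -9 0 0 0 -0.6" --pt "0 0 -13 0 0 0 -1" --pt "0 0 -13 0 0 0 -1"

```text
time: 11.2
eef_pos: [0.5107, 0.3571, 0.3908]
eef_rot: [-0.173, 0.985, 0.002, 0.003]
wrist_force: [0.3, -0.2, -0.5]
finger_gap: 0.998
```

Run:
```python
from h import *
m,im=snap("wrist","e")
b=cv2.resize(im,(768,576)); cv2.imwrite("pics/we.png",b[:,:,::-1])
snap("scene","e")
print(move((.5395,.2775,.39),np.radians(260.2)))
```

```text
[array([-0.05, -8.47, -0.34]), array([ 3.000e-02,  3.000e-02, -6.028e+01]), array([ 3.0000e-02, -3.0000e-02,  1.1972e+02])]
```

View pics/we.png

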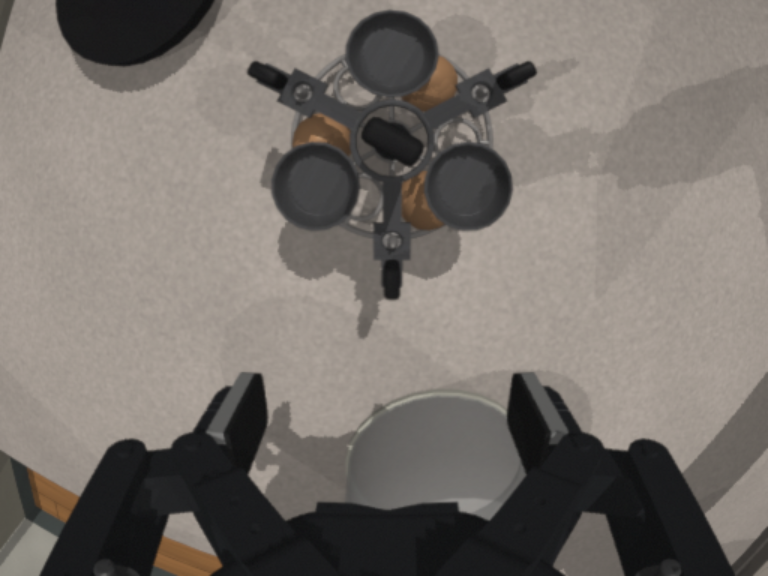

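>>> step_arm --pt "0 -3 0 0 0 -10 -1" --pt "0 -6 0 0 0 -20 -1" --pt "0 -8.5 0 0 0 -30 -1" --pt "0 -8.5 0 0 0 -40 -1" --pt "0 -8.5 0 0 0 -50 -1"

```text
time: 11.92
eef_pos: [0.5391, 0.2765, 0.385]
eef_rot: [-0.575, 0.818, 0.0, -0.001]
wrist_force: [0.1, -0.3, 0.0]
finger_gap: 0.999
```

>>> step_arm --pt "0 0 0 0 0 -10.2 -1" --pt "0 0 0 0 0 -10.2 -1" --pt "0 0 0 0 0 -10.2 -1"

```text
time: 12.3
eef_pos: [0.5391, 0.2771, 0.3859]
eef_rot: [-0.642, 0.766, 0.0, -0.001]
wrist_force: [-0.3, 0.2, 0.2]
finger_gap: 1.001
```

Run:
```python
from h import *
m,im=snap("wrist","f")
overlay("f",(110,100,410,325),2.6,"pics/wf.png")
print(move((.5395,.2775,.29),np.radians(260.2)))
T=T_tool(m); print(T[:3,3])
```

```text
[array([-0.06, -0.04,  9.61]), array([ 0.04, -0.04, -0.23]), array([-6.0000e-02, -6.0000e-02,  1.7977e+02])]
[0.53897315 0.27674145 0.38581207]
```

View pics/wf.png

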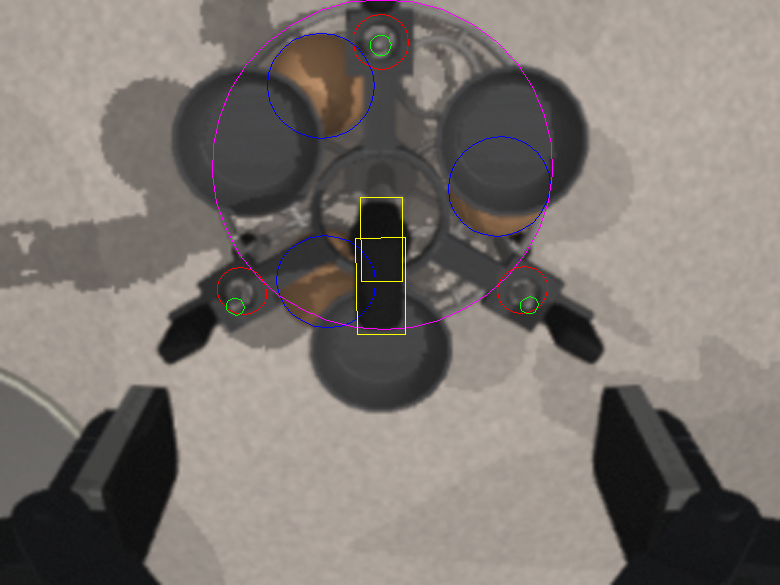

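>>> step_arm --pt "-0.05 -0.03 3 0 0 -0.2 -1" --pt "-0.05 -0.03 6 0 0 -0.2 -1" --pt "-0.05 -0.03 9 0 0 -0.2 -1" --pt "-0.05 -0.03 9.7 0 0 -0.2 -0.5" --pt "-0.05 -0.03 9.7 0 0 -0.2 0" --newtons 30

```text
time: 12.98
eef_pos: [0.5397, 0.2776, 0.2901]
eef_rot: [-0.645, 0.764, -0.0, -0.0]
wrist_force: [0.1, -0.3, 0.7]
finger_gap: 0.604
```

>>> step_arm --pt "0 0 0 0 0 0 0.3" --pt "0 0 0 0 0 0 0.4" --pt "0 0 0 0 0 0 0.5"

```text
time: 13.35
eef_pos: [0.5396, 0.2776, 0.2903]
eef_rot: [-0.645, 0.764, -0.0, 0.001]
wrist_force: [-0.0, 0.0, 0.2]
finger_gap: 0.25
```

Run:
```python
from h import *
from station import env
s=env.read_state(); print(s["eef_pos"],s["wrist_force"],s["finger_gap"])
m,im=snap("wrist","g")
b=cv2.resize(im,(768,576)); cv2.imwrite("pics/wg.png",b[:,:,::-1])
print(move((.5395,.2775,.289),np.radians(260.2)))
```

```text
[0.53963519 0.27755718 0.2903489 ] [-0.00791116  0.03785547  0.23804897] 0.2500972711220547
[array([0.01, 0.01, 0.11]), array([-0.03,  0.03,  0.13]), array([-5.0000e-02, -4.0000e-02, -1.7987e+02])]
```

View pics/wg.png

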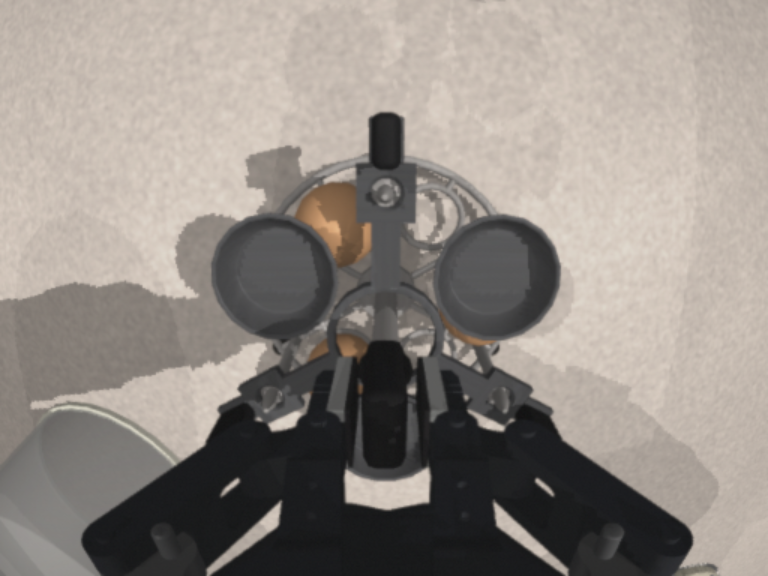

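>>> step_arm --pt "0 0 0 0 0 0 0.6" --pt "0 0 0 0 0 0 0.7" --pt "0 0 0 0 0 0 0.8" --pt "0 0 0 0 0 0 1" --pt "0 0 0 0 0 0 1" --newtons 30

```text
time: 14.02
eef_pos: [0.5396, 0.2777, 0.2899]
eef_rot: [-0.645, 0.764, 0.0, 0.0]
wrist_force: [0.0, 1.6, 1.0]
finger_gap: 0.163
```

>>> step_arm --pt "0 0 0 0 0 0 1" --pt "0 0 0 0 0 0 1" --newtons 80

```text
time: 14.28
eef_pos: [0.5396, 0.2777, 0.2899]
eef_rot: [-0.645, 0.764, 0.0, 0.0]
wrist_force: [0.5, 2.6, 0.9]
finger_gap: 0.151
```

>>> step_arm --pt "0 0 -0.3 0 0 0 1" --pt "0 0 -0.6 0 0 0 1" --pt "0 0 -1 0 0 0 1" --pt "0 0 -1.5 0 0 0 1" --pt "0 0 -1.5 0 0 0 1"

```text
time: 14.9
eef_pos: [0.5397, 0.2776, 0.3053]
eef_rot: [-0.645, 0.764, -0.0, 0.001]
wrist_force: [-1.1, -0.1, -4.7]
finger_gap: 0.151
```

Run:
```python
from h import *
from station import env
s=env.read_state(); print(s["eef_pos"],s["wrist_force"],s["finger_gap"])
m,im=snap("wrist","h")
b=cv2.resize(im,(768,576)); cv2.imwrite("pics/wh.png",b[:,:,::-1])
m,im=snap("scene","h")
b=cv2.resize(im[130:300,200:400],None,fx=3.5,fy=3.5,interpolation=cv2.INTER_CUBIC); cv2.imwrite("pics/sh.png",b[:,:,::-1])
```

```text
[0.5396702  0.27755191 0.30530593] [-1.14983791 -0.07286248 -4.70052732] 0.15105317872203738
```

View pics/wh.png

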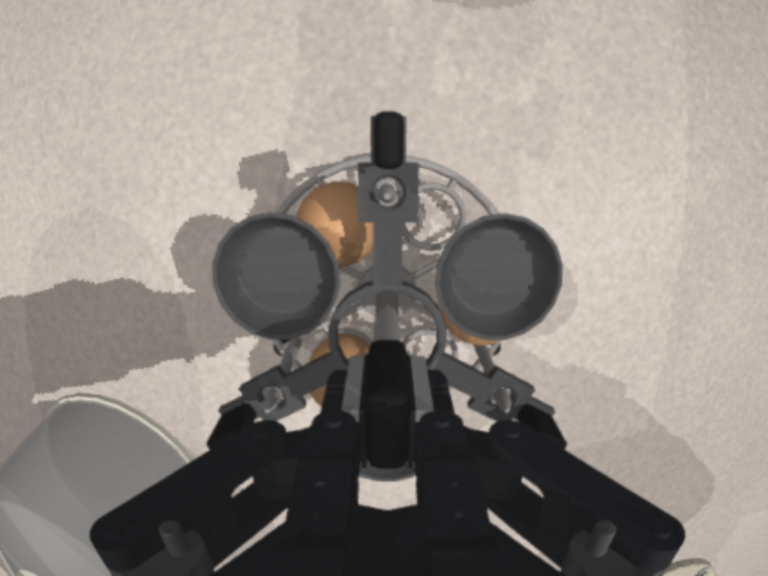

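View pics/sh.png

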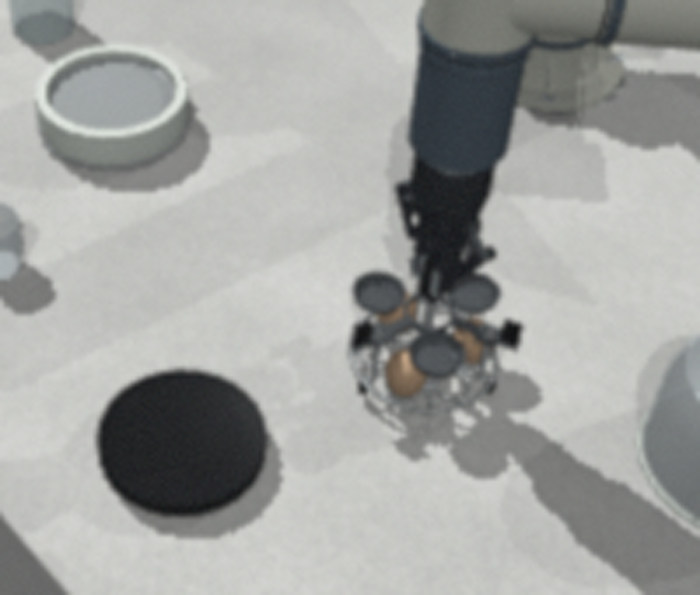

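>>> step_arm --pt "0 0 -1 0 0 0 1" --pt "0 0 -2.5 0 0 0 1" --pt "0 0 -4.5 0 0 0 1" --pt "0 0 -6.5 0 0 0 1" --pt "0 0 -8.5 0 0 0 1"

```text
time: 15.62
eef_pos: [0.5395, 0.2774, 0.3918]
eef_rot: [-0.645, 0.764, -0.0, 0.001]
wrist_force: [0.1, 0.8, -4.2]
finger_gap: 0.152
```

>>> step_arm --pt "0 0 -2 0 0 0 1" --pt "0 0 -4 0 0 0 1" --pt "0 0 -5.5 0 0 0 1" --pt "0 0 -6.2 0 0 0 1" --pt "0 0 -6.2 0 0 0 1"

```text
time: 16.25
eef_pos: [0.5395, 0.2775, 0.452]
eef_rot: [-0.645, 0.764, 0.0, 0.0]
wrist_force: [0.2, -1.2, -5.8]
finger_gap: 0.152
```

Run:
```python
from h import *
from station import env
s=env.read_state(); print(s["eef_pos"],s["wrist_force"],s["finger_gap"])
print(move((.534,-.2675,.452),np.radians(260.2)))
m,im=load("wrist1")
b=cv2.resize(im[60:260,440:512],None,fx=3,fy=3); 
for z,r in((.062,.098),(.046,.085)):
    q=((proj(m,[np.array([.534,-.2675,z])+pol(r,k,0) for k in range(0,360,5)],1)-[440,60])*3).astype(np.int32); cv2.polylines(b,[q],True,(255,0,0))
mt,it=load("top0"); c=cv2.resize(it[160:250,285:375],None,fx=6,fy=6,interpolation=cv2.INTER_CUBIC)
for z,r in((.062,.098),(.0,.098)):
    q=((proj(mt,[np.array([.534,-.2675,z])+pol(r,k,0) for k in range(0,360,5)])-[285,160])*6+3).astype(np.int32); cv2.polylines(c,[q],True,(255,0,0))
o=np.zeros((600,780,3),np.uint8); o[:b.shape[0],:b.shape[1]]=b; o[:540,230:770]=c; cv2.imwrite("pics/ck.png",o[:,:,::-1])
```

```text
[0.53954241 0.27754686 0.45196655] [ 0.16205319 -1.19384572 -5.83762523] 0.15243117184670846
[array([ 5.382e+01, -8.600e+00, -3.000e-02]), array([-0.01,  0.03,  0.13]), array([-5.0000e-02, -2.0000e-02, -1.7987e+02])]
```

View pics/ck.png

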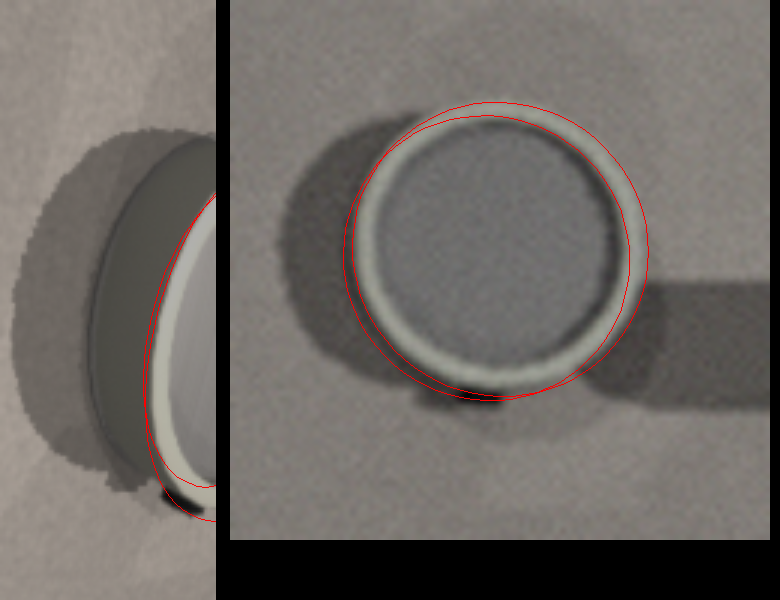

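>>> step_arm --pt "0.6 -0.1 0 0 0 0 1" --pt "2 -0.33 0 0 0 0 1" --pt "4.2 -0.7 0 0 0 0 1" --pt "6.7 -1.1 0 0 0 0 1" --pt "9.2 -1.52 0 0 0 0 1"

```text
time: 16.88
eef_pos: [0.5389, 0.1819, 0.452]
eef_rot: [-0.645, 0.764, -0.0, 0.0]
wrist_force: [0.7, -0.5, -5.6]
finger_gap: 0.153
```

>>> step_arm --pt "2.5 -0.41 0 0 0 0 1" --pt "5 -0.83 0 0 0 0 1" --pt "7.5 -1.24 0 0 0 0 1" --pt "10 -1.65 0 0 0 0 1" --pt "12.5 -2.06 0 0 0 0 1"

```text
time: 17.5
eef_pos: [0.5379, 0.0553, 0.452]
eef_rot: [-0.645, 0.764, -0.0, 0.0]
wrist_force: [0.3, 0.5, -5.7]
finger_gap: 0.152
```

>>> step_arm --pt "2.5 -0.41 0 0 0 0 1" --pt "5 -0.83 0 0 0 0 1" --pt "7.5 -1.24 0 0 0 0 1" --pt "10 -1.65 0 0 0 0 1" --pt "12.5 -2.06 0 0 0 0 1"

```text
time: 18.12
eef_pos: [0.5369, -0.0712, 0.452]
eef_rot: [-0.645, 0.764, -0.0, 0.0]
wrist_force: [0.2, 0.5, -5.2]
finger_gap: 0.152
```

Run:
```python
from h import *
from station import env
s=env.read_state(); print(s["eef_pos"],s["wrist_force"],s["finger_gap"],s["joint_pos"])
print(move((.5365,-.269,.452),np.radians(260.2)))
m,im=snap("wrist","i")
b=cv2.resize(im,(768,576)); cv2.imwrite("pics/wi.png",b[:,:,::-1])
```

```text
[ 0.53690402 -0.0712073   0.4519928 ] [ 0.1508499   0.52322265 -5.21444841] 0.15204756988551357 [ 1.57260936e-01  2.29585512e-01  1.93258224e-01  7.97111420e-05
 -1.53397714e+00  1.24403480e+00]
[array([19.5, -3.3, -0. ]), array([-0.03,  0.  ,  0.09]), array([-1.0000e-02, -4.0000e-02, -1.7991e+02])]
```

View pics/wi.png

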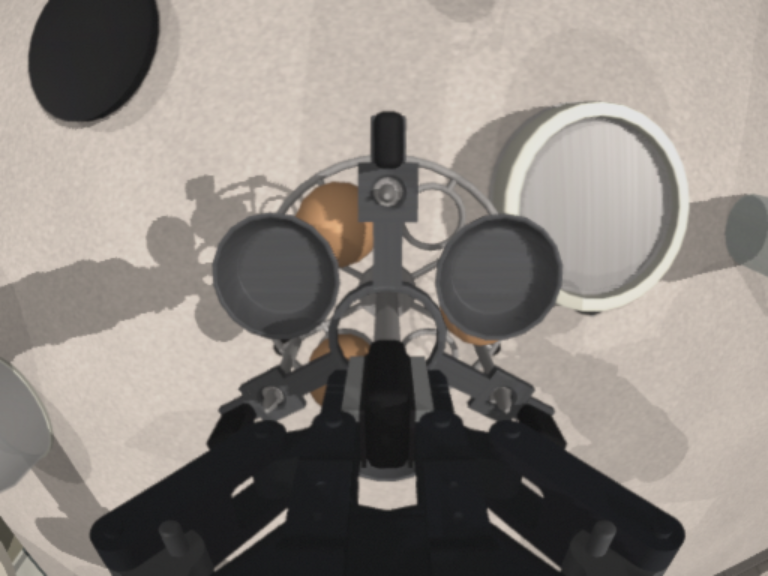

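Run:
```python
from h import *
m,im=load("wristi")
P=np.array([w(m,np.array(p)/1.5,.062,1)[:2] for p in((600,102),(690,205),(503,185),(655,288),(530,120),(672,140))])
q=least_squares(lambda c:np.hypot(*(P-c[:2]).T)-c[2],[.536,-.27,.098]);print(q.x,q.fun.round(4), T_tool(m)[:3,3])
```

```text
[ 0.53748409 -0.26562294  0.09964722] [-0.0032  0.0003 -0.0025  0.0001  0.0049  0.0005] [ 0.53678569 -0.07153624  0.45191722]
```

>>> step_arm --pt "2.5 -0.43 0 0 0 0 1" --pt "5 -0.86 0 0 0 0 1" --pt "7.5 -1.3 0 0 0 0 1" --pt "10 -1.7 0 0 0 0 1" --pt "12.5 -2.1 0 0 0 0 1"

```text
time: 18.8
eef_pos: [0.5365, -0.1977, 0.4519]
eef_rot: [-0.645, 0.764, -0.0, 0.0]
wrist_force: [-0.1, 0.6, -5.0]
finger_gap: 0.152
```

>>> step_arm --pt "2.3 -0.4 0 0 0 0 1" --pt "4.2 -0.7 0 0 0 0 1" --pt "5.7 -1 0 0 0 0 1" --pt "6.6 -1.15 0 0 0 0 1" --pt "6.8 -1.2 0 0 0 0 1"

```text
time: 19.42
eef_pos: [0.5378, -0.2653, 0.4516]
eef_rot: [-0.645, 0.764, 0.0, 0.0]
wrist_force: [0.3, 0.5, -5.0]
finger_gap: 0.153
```

>>> step_arm --pt "0 0 0 0 0 0 1" --pt "0 0 0 0 0 0 1" --pt "0 0 0 0 0 0 1" --pt "0 0 0 0 0 0 1"

```text
time: 19.92
eef_pos: [0.5379, -0.2647, 0.4518]
eef_rot: [-0.645, 0.764, -0.0, 0.0]
wrist_force: [0.3, 0.5, -4.5]
finger_gap: 0.148
```

Run:
```python
from h import *
from station import env
s=env.read_state(); print(s["eef_pos"],s["wrist_force"],s["moment"],s["finger_gap"],s["qd"].round(4))
m,im=snap("wrist","j"); b=cv2.resize(im,(768,576)); cv2.imwrite("pics/wj.png",b[:,:,::-1])
m,im=snap("scene","j")
b=cv2.resize(im[60:220,160:340],None,fx=3.6,fy=3.6,interpolation=cv2.INTER_CUBIC); cv2.imwrite("pics/sj.png",b[:,:,::-1])
m,im=snap("top","j"); cv2.imwrite("pics/tj.png",im[:,:,::-1])
```

```text
[ 0.53785464 -0.26467654  0.45179117] [ 0.27007371  0.48162681 -4.52605282] [-0.05062169  0.00113653  0.02538002] 0.14779220364663528 [-0.004   0.0003  0.0013  0.0007  0.0013  0.0059]
```

View pics/wj.png

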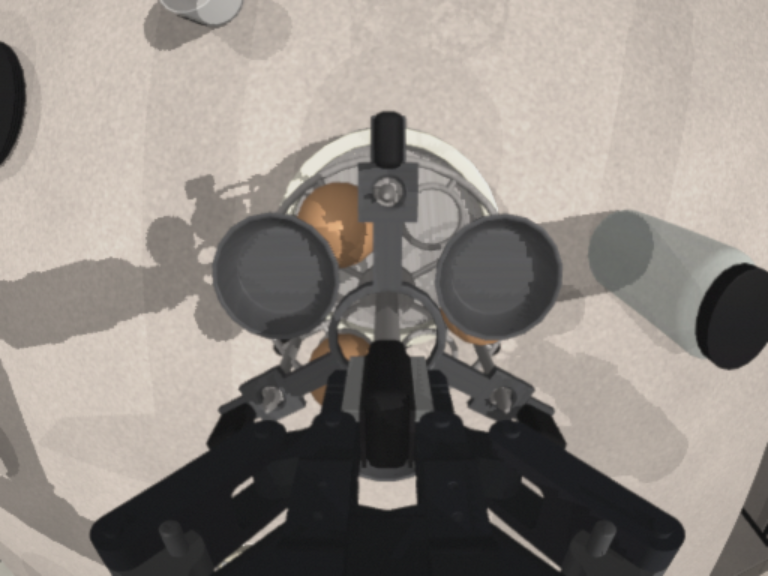

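View pics/sj.png

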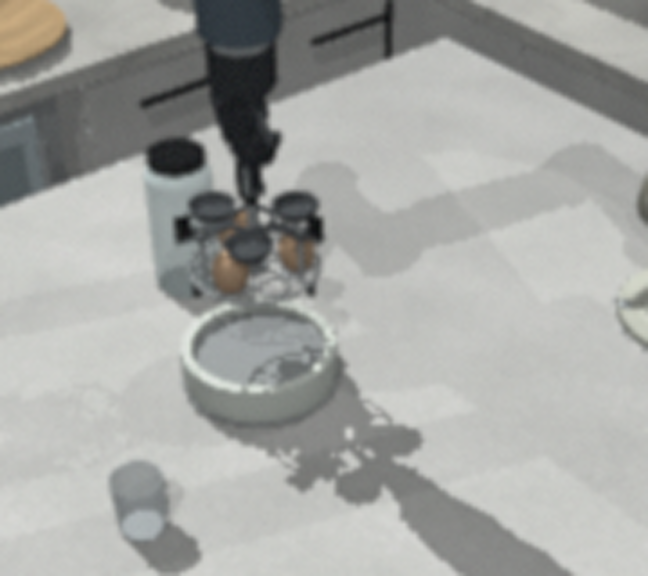

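View pics/tj.png

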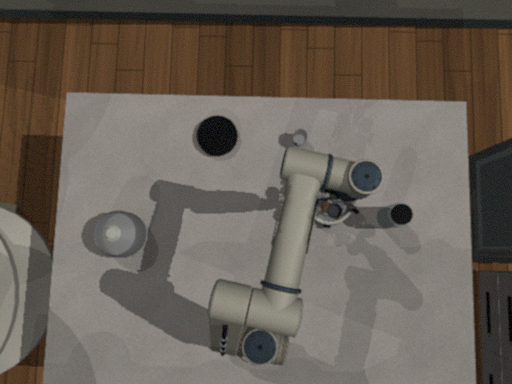

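>>> step_arm --pt "0 0 0 0 0 0 1" --pt "0 0 0 0 0 0 1" --pt "0 0 0 0 0 0 1" --pt "0 0 0 0 0 0 1" --pt "0 0 0 0 0 0 1"

```text
time: 20.7
eef_pos: [0.5378, -0.2649, 0.4517]
eef_rot: [-0.645, 0.764, -0.0, 0.0]
wrist_force: [-0.0, 0.0, -5.3]
finger_gap: 0.152
```

Run:
```python
from station import env
s=env.read_state(); print(s["time"],s["eef_pos"],s["wrist_force"],s["qd"].round(4)); print(env.finish_job())
```

```text
20.7 [ 0.53782302 -0.264909    0.45171652] [-0.02895272  0.04114244 -5.26639585] [ 0.0012  0.0018  0.0011  0.0012 -0.0003  0.0016]
the job is handed in; nothing more can be done
None
```

The egg rack is now held level over the open cooker, with the tray and all three eggs on it. I handed the job in at 20.7 s; the system gives no verdict, so what follows rests on my own checks.

**What I did:**
- I gripped the tray by one tab, carried it over the rack and lowered it until the pegs showed through all three eyes. It touched down at about 6 N and I let go.
- I then gripped the handle at 80 N, lifted the rack and carried it to the cooker.

**Last checks:**
- **Position:** The rack axis is at about (0.538, −0.265). The cooker centre came out at (0.537, −0.266) from the wrist camera and (0.5365, −0.269) from the top camera. The two agree to about 3 mm, well inside the 30 mm allowed.
- **Height:** The feet are about 100 mm above the rim, worked out from the arm height.
- **Steadiness:** The arm was still, with joint speeds of 0.002 rad/s or less. The wrist carried 5.3 N, about the weight of rack, tray and eggs.
- **Tray and eggs:** The last pictures show the tray seated and level and the fingers clear of it. All three eggs are still in their rings.
- **Bystanders:** The lid, canister, measuring cup and plates look unmoved; I judged this by eye.

**One disagreement:** At one hand orientation, the wrist camera and the measured arm position differed by about 1 mm. I did the final tray alignment from the tray and rack as seen in the same picture, so this did not affect the fit.

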